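Fold up a specimen tray and load the sealed cup

ROBOT

A 6-joint arm with a two-finger parallel gripper is mounted at the origin on the work surface; the furniture and walls round the work are solid. World frame = base frame: x ahead of the robot, y to its left, z up, the work surface at z = 0. Lengths are in mm, angles in rad, forces in N, time in s.
With the tool pointing down it reaches from about 275 to 1000 mm from the base axis. Payload 8.4 kg.
Tool frame: the origin (TCP) lies at the very end of the fingers, on their centre line; the grasp point (between the pads) lies 19 mm behind it; z points along the fingers, x is the direction in which the jaws open and shut, and the axes are right-handed (so a half turn about z gives the same grasp; the last joint's range is limited). The gripper opens to 85 mm and grips with 20 to 120 N. Pads are 22 mm wide; open, the fingers measure 114 mm over their backs; the gripper's body (76 mm by 85 mm) begins 54 mm behind the grasp point. The pads swing forward as they close: fully open they stand 13 mm farther back than shut.
Start: joints at [1.22, 0.353, 1.633, -0, 1.155, -0.002], TCP at [213.605, 587.368, 231.281] pointing down, gripper open.
Joint ranges: [-2.63, 2.63], [-0.92, 2.1], [0.06, 2.66], [-1.3, 4.44], [0, 2.69], [-3.02, 3.02]. Speed limits (rad/s): [2.22, 2.22, 2.79, 3.14, 3.14, 3.14].

INTERFACE

Orientations are given as [roll, pitch, yaw] about the fixed x, y, z axes, in that order (R = Rz(yaw) Ry(pitch) Rx(roll)).
In Python, from rig import r gives the robot as it stands.
- The arm moves only by the tool arm_command, never from a script. Its argument "targets" is a list of rows, each a list of 6 numbers: the shift along the tool's x, y, z in m, then the turn, a rotation vector about the tool's x, y, z in rad. A call has 1 to 20 rows; each row shifts and turns the commanded pose from where the row before left it, along the tool's axes as they then stand; what a row does not reach is not made up. A row lasts 1/12 s, in which the tool goes at most 41.7 mm and 7.16 degrees, less where a joint would pass 70% of its speed; a pose out of reach is approached as far as the arm can. A call is refused whole if a number of a shift passes 0.0417 or a number of a turn 0.125, either way. A call with a gripper value outside its range is refused whole. "fingers" is the finger opening in m, from 0 to 0.0854, set as the call begins (left out, the last holds). The fingers move at their own pace and stop on an object; "squeeze" is the grip in N (left out, the last holds). Time passes only in rows, so rows that do not move let the fingers close. It gives the time, the measured TCP pose, the force and the opening at its end, in the units of the state.
- r.sense(): the state, without advancing time (a new reading comes with each control period).
- r.grab_frame(name): name is "scene" or "top" or "wrist"; returns a dict with "image" (384x512x3 uint8, blue, green, red), "fx", "fy", "cx", "cy" (pixels), "k1" (the pictures are not rectified: a ray, as slopes to the right and down, at radius r is drawn at 1 + k1 r^2 times it, then the intrinsics apply), "xyz" and "orientation" of the camera in the world. Camera axes: x right, y down, z forward; pixel columns grow to the right and rows downward; lengths in mm; the calibration is good to about 2 mm. A picture is of the moment at which its call begins. There is no depth.
- r.sign_off(): hands the job in, once; it reports no verdict.
The state is a dict: "clock": time; "qpos": joint angles; "qvel": joint speeds; "joint_efforts": joint torques, N m; "eef_pos": TCP position; "tcp_rot": TCP orientation; "contact_force": force on the tool from outside, world axes, zero at the start; "wrist_torque": the same for the moment, N m; "opening": opening from 0.0 (shut) to 1.0 (fully open).
Only numpy, scipy, OpenCV 4.12 (cv2) and the standard library are available. Lean on these libraries where they do the work, as an engineer would, in place of code of your own. Each camera call takes 0.05 s, during which the arm holds its last target.

TASK

Make up the blue fold-up specimen tray: first fold its two long sides fully upright, so that their corner flaps stand square on the tray floor, then fold up the two short ends until they are upright and their turned-in lips sit over the flaps and lock them. Then set the sealed sample cup that stands beside the open cup, the one nearest the tray with no cassette on it, upright on the tray floor, not dropping it. Leave the open cup, the two tested cups with their cassettes and the marker as they stand.

Things in the scene. Friction and masses are not known exactly. Their poses are not given: they have to be found in the camera images.
- tray: Loose blue fold-up tray of 3 mm plastic sheet, stiff 8 mm floor with white pad, 0.43 kg; slides if pushed with over 2 N. Origin: centre of the floor's underside; floor top 8 mm above. x points roughly away from the robot, y to its left, z up. Long sides crease at x = -45 and +45 mm, short ends at y = -80 and +80 mm, creases 6.5 mm up. Erected: 57 mm high, clear inside 87 (x) by 139 mm (y, between lips).
- near_side (a joint): Fold angle of the long side nearer the robot (crease at tray x = -45 mm): 0 flat outward, 1.571 upright (its stop). Panel 144 mm along the crease, 50 mm from crease to free edge. At each end it carries a corner flap, bent square to it, 34 mm wide, 42 mm high, that lies just inside the end wall when the side is up. The stiff crease holds any angle; about 0.7 N at the free edge moves it.
- far_side (a joint): The same for the long side farther from the robot (crease at tray x = +45 mm). A side that is not fully up leaves its flaps in the way of the ends' lips, and an end put up first blocks the flaps.
- left_end (a joint): Fold angle of the short end at the robot's left (crease at tray y = +80 mm): 0 flat outward, 1.571 upright (its stop). Panel 93 mm along the crease, 50 mm from crease to free edge; at the free edge a lip 80 mm long is turned in by 10 mm and passes over the corner flaps with 2.5 mm to spare when the sides are fully up. Same stiff crease, about 0.7 N at the free edge moves it.
- right_end (a joint): The same for the short end at the robot's right (crease at tray y = -80 mm).
- near_side_edge (a point): Middle of the free edge of the near side (dark trim, 5 mm thick), 50 mm from its crease; x of the point points from the crease to the free edge, z to the panel's inner face.
- far_side_edge (a point): The same point on the far side.
- left_end_edge (a point): Middle of the free edge of the left end, 50 mm from its crease; x points from the crease to the free edge, z to the panel's inner face.
- right_end_edge (a point): The same point on the right end.
- sample_cup: Loose sealed specimen cup with a yellow screw lid, at the robot's right beside the open cup, nothing on it (other sealed cups stand in a row farther right and stay there): 62 mm high, lid 68 mm across (from 45 mm up to the top), clear body about 61 mm across below; about 0.06 kg. Origin: centre of its underside, z up.
- open_cup: Loose open specimen cup without lid, 63 mm across, 57 mm high, also at the robot's right (it and the sample cup may stand either way round). Origin: centre of its underside, z up. Not to be disturbed.
- tested_cup_1: Sealed cup with a test cassette lying across its lid, at the left of the tray; 68 mm across, 62 mm high. Origin: centre of its underside. Not to be disturbed.
- tested_cup_2: The second such cup, beyond the first as seen from the robot. Origin: centre of its underside. Not to be disturbed.
- cassette_1: White test cassette lying on tested_cup_1, 31 x 100 x 5 mm. Origin: centre of its underside. Not to be disturbed.
- cassette_2: White test cassette lying on tested_cup_2, 31 x 100 x 5 mm. Origin: centre of its underside. Not to be disturbed.
- marker: White paint marker with black cap lying on the table beyond the tray, 152 mm long, 16 mm thick. Origin: middle of its length, on its underside. Not to be disturbed.
Things that resemble listed ones, but are neither listed nor needed, are in the scene too. What is shaped like the sample_cup but brown or turquoise is not meant.

How it is judged (in metres and radians):
On the way, in this order (a step that is already met when the one before it is completed fails the run):
1. both long sides are folded upright (within 8 degrees) (value of joint each of near_side, far_side above 1.43 rad), for 0.2 s.
2. both ends are folded upright too (all four within 8 degrees) (all of step 1 and value of joint each of left_end, right_end above 1.43 rad), for 0.2 s.
At the end, for the whole second after the job is handed in: The tray stands flat on the table with all four walls within 8 degrees of upright (the ends' lips over the corner flaps), and the sample cup stands upright (within 6 degrees) on the tray floor between the walls; both are at rest (all of step 2 and angle between tray's own z axis and vertical below 0.05 rad and height (world z) of tray below 0.006 m and x of sample_cup in the frame of tray between -0.02 and 0.02 m and y of sample_cup in the frame of tray between -0.05 and 0.05 m and z of sample_cup in the frame of tray below 0.014 m and angle between sample_cup's own z axis and vertical below 0.1 rad and linear speed of each of sample_cup, tray below 0.02 m/s); the robot touches nothing.
It fails at once if the sample cup is let go over the tray more than 20 mm above the tray floor (horizontal distance between sample_cup and tray below 0.06 m and z of sample_cup in the frame of tray above 0.028 m and contact force between the fingers and sample_cup below 0.01 N).
It fails at once if the sample cup is tipped over (more than 40 degrees) (angle between sample_cup's own z axis and vertical above 0.7 rad).
It fails at once if the open cup is moved more than 20 mm or tipped more than 15 degrees (distance of open_cup from where it was at the start of the episode above 0.02 m or angle between open_cup's own z axis and vertical above 0.26 rad).
It fails at once if a tested cup, its cassette or the marker is moved more than 20 mm (distance of any of tested_cup_1, tested_cup_2, cassette_1, cassette_2, marker from where it was at the start of the episode above 0.02 m).
It also fails if it takes over 72 s, if anything falls off the work surface, if the arm or the gripper's body presses on something with over 40 N, if the wrist force passes 120 N, or if a joint passes its speed limit or range.

## Working session

There is one attempt and no reset: what is moved stays moved. The work goes in short steps, Python scripts to look and compute and a tool call to move; the robot and the scene stay as the last step left them, time stands still between calls to the robot, and variables do not carry over. Pictures are saved under pics/ and viewed, and the job is handed in when it is done.

Besides the shell and the picture viewer there is one more tool, called after "Emit:" in YAML: its name, and indented under it one key for each argument. arm_command: Moves the arm, as the interface text tells. Its arguments: {"type":"object","properties":{"targets":{"type":"array"},"fingers":{"type":"number"},"squeeze":{"type":"number"}},"required":["targets"]}

```bash
ls; mkdir -p pics; python3 - <<'E'
from rig import r
import cv2
print(r.sense())
for n in ("scene","top","wrist"):
    f=r.grab_frame(n); cv2.imwrite(f"pics/{n}0.png",f["image"]); print(n,{k:v for k,v in f.items() if k!="image"})
E
```

```text
pics
{'clock': 0.0, 'qpos': array([ 1.21960103e+00,  3.53643809e-01,  1.63414043e+00,  4.45879569e-05,
        1.15521558e+00, -2.43559650e-03]), 'qvel': array([ 1.27271163e-03,  3.71151971e-04,  7.43172720e-05, -6.75679107e-04,
        1.25286185e-03, -1.31262617e-03]), 'joint_efforts': array([-2.93056568e-03, -6.05255842e+01, -3.42060077e+01, -1.47140872e-04,
        9.57720535e-03, -5.05745078e-06]), 'eef_pos': array([213.42370364, 586.91510515, 230.56170629]), 'tcp_rot': array([-3.14154846e+00,  1.40706371e-03,  1.22201863e+00]), 'contact_force': array([ 0.16352699,  0.60570317, -0.11466325]), 'wrist_torque': array([ 0.01765702,  0.03856379, -0.04344439]), 'opening': 1.0027451321443897}
scene {'fx': 386.1310280591765, 'fy': 386.1310280591765, 'cx': 250.52268728591525, 'cy': 190.85039842542, 'k1': -0.1011176615258712, 'xyz': array([-148.46929632, -639.73162128,  781.23258197]), 'orientation': array([-2.22270734,  0.0048298 , -0.86855877])}
top {'fx': 473.4309367705133, 'fy': 473.4309367705133, 'cx': 248.5011886469128, 'cy': 195.34737329516656, 'k1': -0.03595463260126501, 'xyz': array([ 463.65072549,  -36.85812438, 1445.77579944]), 'orientation': array([-3.05516776e+00,  1.77624144e-03, -1.59330670e+00])}
wrist {'fx': 324.62851121459664, 'fy': 324.62851121459664, 'cx': 254.94558702927583, 'cy': 186.6965097372306, 'k1': -0.0723623673800971, 'xyz': array([137.46998373, 614.70029655, 372.54425721]), 'orientation': array([2.81953128e+00, 1.18955765e-03, 1.22146425e+00])}
```

View pics/scene0.png

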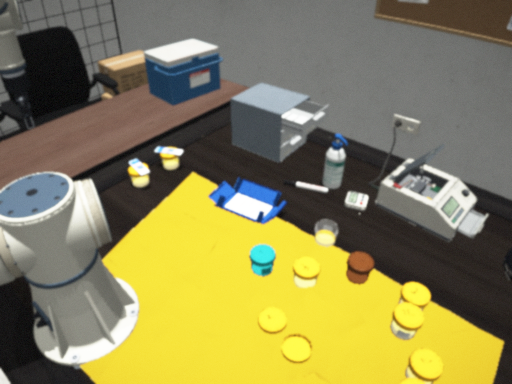

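View pics/top0.png

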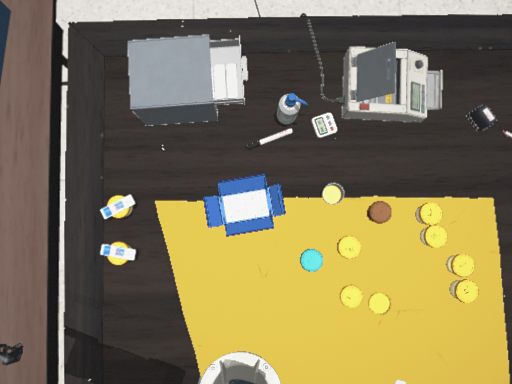

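```bash
cat > h.py <<'E'
import numpy as np, cv2
from scipy.spatial.transform import Rotation as R
from rig import r
def cam(f):
    K=np.array([[f["fx"],0,f["cx"]],[0,f["fy"],f["cy"]],[0,0,1.]]);D=np.array([f["k1"],0,0,0,0.])
    return K,D,R.from_euler("xyz",f["orientation"]).as_matrix(),np.array(f["xyz"])
def ray(f,uv):
    K,D,M,c=cam(f); uv=np.array(uv,float).reshape(-1,1,2)
    # drawn = (1+k1 r^2)*ray
    n=cv2.undistortPoints(uv,K,D).reshape(-1,2)
    d=np.c_[n,np.ones(len(n))]@M.T
    return c,d/np.linalg.norm(d,axis=1)[:,None]
def plane(f,uv,z):
    c,d=ray(f,uv); return c+d*((z-c[2])/d[:,2])[:,None]
def proj(f,p):
    K,D,M,c=cam(f); q=(np.array(p,float).reshape(-1,3)-c)@M
    o,_=cv2.projectPoints(q.reshape(-1,1,3),np.zeros(3),np.zeros(3),K,D); return o.reshape(-1,2)
def tri(f1,u1,f2,u2):
    c1,d1=ray(f1,u1);c2,d2=ray(f2,u2);out=[]
    for a,b in zip(d1,d2):
        s=np.linalg.lstsq(np.c_[a,-b],c2-c1,rcond=None)[0]
        p,q=c1+s[0]*a,c2+s[1]*b; out.append(np.r_[(p+q)/2,np.linalg.norm(p-q)])
    return np.array(out)
E
python3 - <<'E'
from h import *
t=cv2.imread("pics/top0.png");s=cv2.imread("pics/scene0.png")
cv2.imwrite("pics/t_crop0.png",cv2.resize(t[160:250,190:300],None,fx=6,fy=6,interpolation=cv2.INTER_CUBIC))
cv2.imwrite("pics/s_crop0.png",cv2.resize(s[165:235,200:300],None,fx=7,fy=7,interpolation=cv2.INTER_CUBIC))
E
```

```text
(no output)
```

View pics/t_crop0.png

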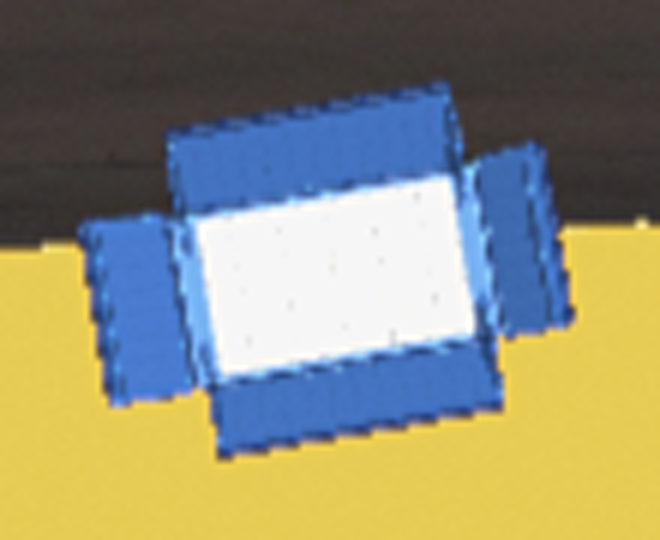

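View pics/s_crop0.png

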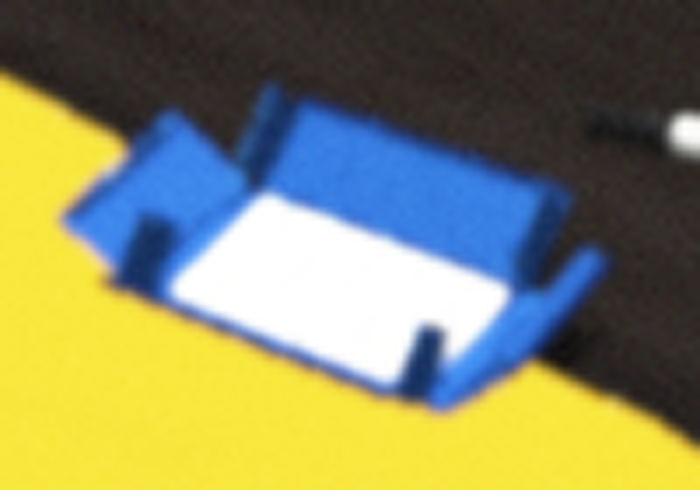

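```bash
python3 - <<'E'
from h import *
t=r.grab_frame("top");s=r.grab_frame("scene")
def poly(f,roi,z):
    im=f["image"];x0,y0,x1,y1=roi
    m=(im[y0:y1,x0:x1].min(2)>150).astype(np.uint8)
    c=max(cv2.findContours(m,0,2)[0],key=cv2.contourArea)
    b=cv2.boxPoints(cv2.minAreaRect(c))+[x0,y0]
    M=cv2.moments(c);ce=np.array([M['m10'],M['m01']])/M['m00']+[x0,y0]
    P=plane(f,b,z); print(b.round(1).tolist(),P.round(1).tolist(),"centre",plane(f,ce,z).round(1))
    e=P[1]-P[0],P[2]-P[1]
    for v in e: print("len",np.linalg.norm(v).round(1),"ang",np.degrees(np.arctan2(v[1],v[0])).round(2))
poly(t,(205,175,285,235),8); poly(s,(205,180,290,225),8)
def yel(f,roi,z,lo=(18,120,120),hi=(32,255,255)):
    x0,y0,x1,y1=roi;h=cv2.cvtColor(f["image"][y0:y1,x0:x1],cv2.COLOR_BGR2HSV)
    return h
# cups in the top: HSV sampling
h=cv2.cvtColor(t["image"],cv2.COLOR_BGR2HSV)
for p in [(349,247),(333,193),(320,270),(360,270),(310,220)]: print(p,h[p[1],p[0]],t["image"][p[1],p[0]])
cv2.imwrite("pics/t_cup.png",cv2.resize(t["image"][170:320,290:480],None,fx=4,fy=4,interpolation=cv2.INTER_CUBIC))
cv2.imwrite("pics/s_cup.png",cv2.resize(s["image"][205:380,230:450],None,fx=3,fy=3,interpolation=cv2.INTER_CUBIC))
E
```

```text
[[221.6, 195.7], [264.8, 188.5], [269.2, 215.1], [226.1, 222.3]] [[588.9, 44.8, 8.0], [608.0, -87.2, 8.0], [526.5, -98.6, 8.0], [507.7, 32.8, 8.0]] centre [[557.6 -26.9   8. ]]
len 133.4 ang -81.8
len 82.3 ang -172.04
[[223.6, 207.0], [230.9, 188.8], [272.6, 205.4], [265.3, 223.7]] [[504.7, 28.3, 8.0], [589.4, 75.0, 8.0], [609.3, -84.7, 8.0], [527.8, -120.2, 8.0]] centre [[557.4 -24.7   8. ]]
len 96.8 ang 28.86
len 161.0 ang -82.9
(349, 247) [ 29 150 243] [100 237 243]
(333, 193) [ 30  88 246] [161 245 246]
(320, 270) [ 24 166 231] [ 81 203 231]
(360, 270) [ 25 163 229] [ 83 203 229]
(310, 220) [ 25 162 230] [ 84 204 230]
```

View pics/t_cup.png

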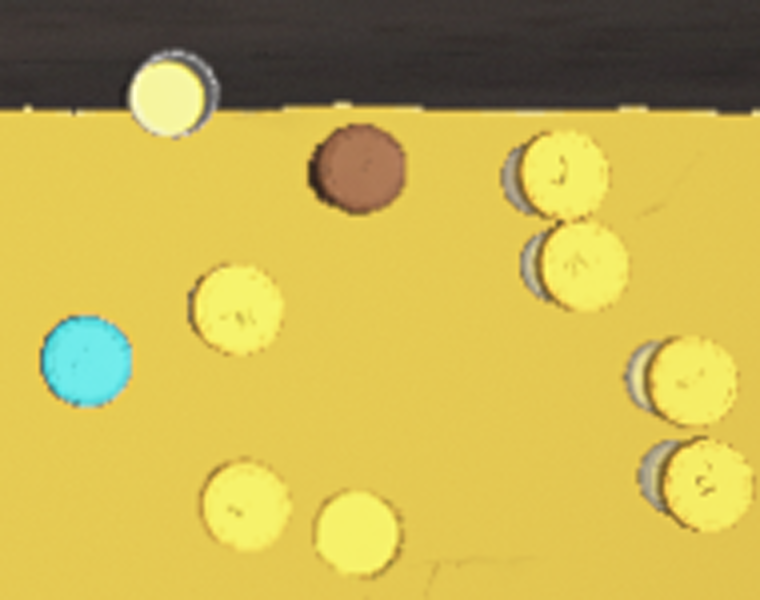

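View pics/s_cup.png

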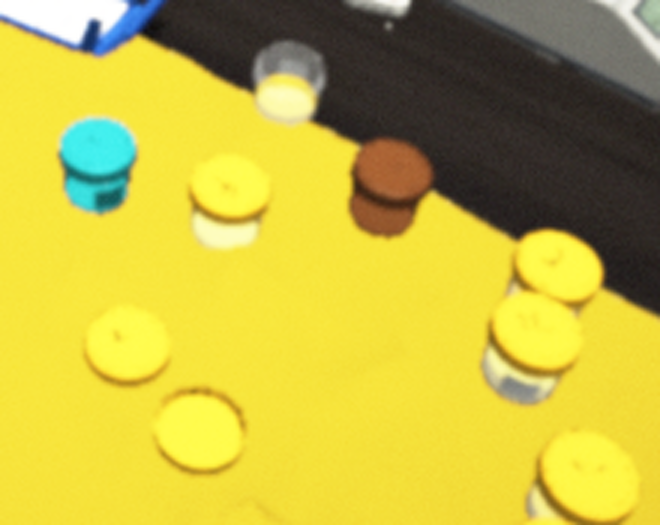

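```bash
cat >> h.py <<'E'
def trayf(c,yaw):
    ca,sa=np.cos(yaw),np.sin(yaw); M=np.array([[ca,-sa,0],[sa,ca,0],[0,0,1]]); return M,np.array([c[0],c[1],0.])
def fold(f,uv,M,o,axis,sign,off,L=50):
    th=np.linspace(0,1.7,1701); P=np.zeros((len(th),3))
    # seen edge px -> angle whose edge point (any along crease) lies on the ray: min distance in the cross plane
    c,d=ray(f,uv); c=(c-o)@M; d=(d@M)[0]
    h=sign*(off+L*np.cos(th)); z=6.5+L*np.sin(th)
    X=c[axis]+d[axis]*(z-c[2])/d[2]
    e=np.abs(X-h); i=e.argmin(); return th[i].round(3),e[i].round(2)
E
python3 - <<'E'
from h import *
t=r.grab_frame("top");s=r.grab_frame("scene")
M,o=trayf((557.6,-26.9),np.radians(8.1))
print("top: near",fold(t,(250,231.6),M,o,0,-1,45),"far",fold(t,(241.7,178.3),M,o,0,1,45),"left",fold(t,(206.5,212.6),M,o,1,1,80),"right",fold(t,(282.7,199),M,o,1,-1,80))
print("scene far",fold(s,(200+435/7,165+145/7),M,o,0,1,45),"left",fold(s,(200+110/7,165+165/7),M,o,1,1,80),"right",fold(s,(286,200.5),M,o,1,-1,80),"near",fold(s,(200+200/7,165+320/7),M,o,0,-1,45))
print("predict floor corners",proj(t,(np.array([[sx*45,sy*80,6.5] for sx in(-1,1) for sy in (-1,1)])@M.T+o)).round(1).tolist())
p=plane(t,(349.2,247.2),62)[0];print("cup top-plane",p, "tri",tri(t,(349.2,247.2),s,(306.7,267.7)))
print("open",tri(t,(333.3,193),s,(327,227)))
for n,u in dict(turq=(311.5,260),brown=(380,212),t1=(119,253),t2=(119,207)).items(): print(n,plane(t,u,62).round(0))
print("marker",plane(t,[(247,147),(292,130)],8).round(0),"bottle",plane(t,[(288,115)],60).round(0))
E
```

```text
top: near (np.float64(0.77), np.float64(0.0)) far (np.float64(0.805), np.float64(0.01)) left (np.float64(0.72), np.float64(0.0)) right (np.float64(0.867), np.float64(0.01))
scene far (np.float64(1.218), np.float64(0.0)) left (np.float64(1.043), np.float64(0.01)) right (np.float64(0.937), np.float64(0.02)) near (np.float64(0.744), np.float64(0.01))
predict floor corners [[273.7, 215.8], [221.8, 224.4], [268.8, 186.7], [217.1, 195.2]]
cup top-plane [ 425.44806026 -326.75945022   62.        ] tri [[ 425.9513793  -329.46664408   53.78036358    2.42539094]]
open [[ 586.60708431 -289.31891604   52.6683027     3.228699  ]]
turq [[ 391. -216.   62.]]
brown [[ 526. -421.   62.]]
t1 [[424. 344.  62.]]
t2 [[558. 344.  62.]]
marker [[ 738.  -36.    8.]
 [ 788. -176.    8.]] bottle [[ 822. -160.   60.]]
```

Emit:
arm_command:
  targets:
    - [0,0,0,0,0,0.12]
    - [0,0,0,0,0,0.12]
    - [0,0,0,0,0,0.12]
    - [0,0,0,0,0,0.12]
    - [0,0,0,0,0,0.12]
    - [0,0,0,0,0,0.12]
    - [0,0,0,0,0,0.12]
    - [0,0,0,0,0,0.12]
    - [0,0,0,0,0,0.12]
  fingers: 0
  squeeze: 20

```text
clock: 1.1
eef_pos: [213.6, 587.3, 231.2]
tcp_rot: [3.141, 0.0, 0.136]
contact_force: [0.2, -0.1, 0.6]
opening: -0.004
```

Emit:
arm_command:
  targets:
    - [0.008,0.0386,0,0,0,0]
    - [0.008,0.0386,0,0,0,0]
    - [0.008,0.0386,0,0,0,0]
    - [0.008,0.0386,0,0,0,0]
    - [0.008,0.0386,0,0,0,0]
    - [0.008,0.0386,0,0,0,0]
    - [0.008,0.0386,0,0,0,0]
    - [0.008,0.0386,0,0,0,0]
    - [0.008,0.0386,0,0,0,0]
    - [0.008,0.0386,0,0,0,0]
    - [0.008,0.0386,0,0,0,0]
    - [0.008,0.0386,0,0,0,0]
    - [0.008,0.0386,0,0,0,0]
    - [0.008,0.0386,0,0,0,0]
    - [0.008,0.0386,0,0,0,0]
    - [0.008,0.0386,0,0,0,0]
    - [0.008,0.0386,0,0,0,0]

```text
clock: 2.52
eef_pos: [441.4, -45.1, 231.6]
tcp_rot: [3.141, -0.001, 0.142]
contact_force: [0.9, 1.5, 0.1]
opening: -0.0
```

```bash
python3 - <<'E'
from h import *
f=r.grab_frame("wrist");cv2.imwrite("pics/w1.png",f["image"])
M,o=trayf((557.6,-26.9),np.radians(8.1))
s=r.sense(); print(s["eef_pos"],((s["eef_pos"]-o)@M).round(1))
im=f["image"];m=(im.min(2)>150).astype(np.uint8)
c=max(cv2.findContours(m,0,2)[0],key=cv2.contourArea);a=cv2.approxPolyDP(c,5,True).reshape(-1,2)
print(a.tolist(),plane(f,a,8).round(1).tolist())
E
```

```text
[444.06717915 -50.4482356  231.95455379] [-115.7   -7.3  232. ]
[[326, 95], [320, 204], [382, 204], [395, 96]] [[509.7, 30.1, 8.0], [528.9, -96.4, 8.0], [604.7, -85.8, 8.0], [586.1, 40.9, 8.0]]
```

View pics/w1.png

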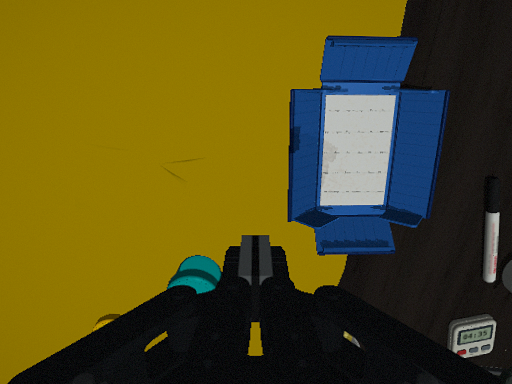

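Emit:
arm_command:
  targets:
    - [0,-0.007,0.035,0,0,0]
    - [0,0,0.035,0,0,0]
    - [0,0,0.035,0,0,0]
    - [0,0,0.035,0,0,0]
    - [0,0,0.035,0,0,0]
    - [0,0,0.025,0,0,0]
    - [0,0,0.01,0,0,0]
    - [0,0,0,0,0,0]
    - [0,0,0,0,0,0]

```text
clock: 3.32
eef_pos: [440.4, -36.0, 21.7]
tcp_rot: [-3.142, 0.0, 0.142]
contact_force: [-0.6, 0.7, -0.4]
opening: 0.002
```

Emit:
arm_command:
  targets:
    - [0.01,0,0,0,0,0]
    - [0.01,0,0,0,0,0]
    - [0.005,0,0,0,0,0]
    - [0.004,0,0,0,0,0]
    - [0.004,0,0,0,0,0]
    - [0.004,0,0,0,0,0]
    - [0.004,0,0,0,0,0]
    - [0.004,0,0,0,0,0]
    - [0,0,0,0,0,0]
    - [0,0,0,0,0,0]

```text
clock: 4.15
eef_pos: [485.2, -29.7, 21.3]
tcp_rot: [3.141, -0.001, 0.142]
contact_force: [0.7, 0.0, -0.1]
opening: -0.003
```

```bash
cat >> h.py <<'E'
C=(557.5,-27.3);YAW=np.radians(8.2)
def show(tag,c=C,yaw=YAW):
    M,o=trayf(c,yaw); s=r.sense(); print("tcp in tray",((s["eef_pos"]-o)@M).round(1),s["contact_force"].round(1))
    t=r.grab_frame("top");q=r.grab_frame("scene")
    a=cv2.resize(t["image"][160:250,185:305],(480,360),interpolation=cv2.INTER_CUBIC)
    b=cv2.resize(q["image"][160:240,195:302],(480,360),interpolation=cv2.INTER_CUBIC)[:,:]
    cv2.imwrite(f"pics/{tag}.png",cv2.resize(np.hstack([a,b]),(800,300)))
E
python3 - <<'E'
from h import *
show("n1")
E
```

```text
tcp in tray [-71.9   8.   21.3] [ 0.7  0.  -0.1]
```

View pics/n1.png

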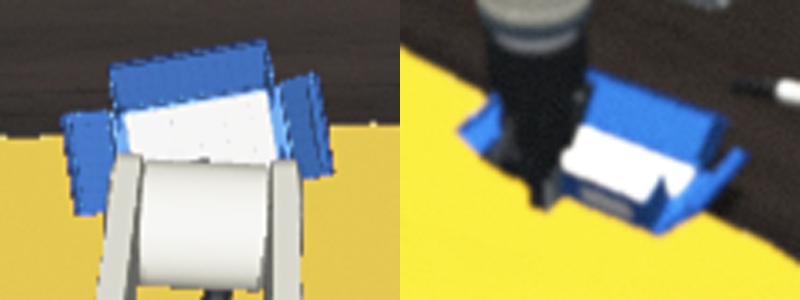

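Emit:
arm_command:
  targets:
    - [0.003,0,0,0,0,0]
    - [0.003,0,0,0,0,0]
    - [0.002,0,0,0,0,0]
    - [0.001,0,0,0,0,0]
    - [0,0,0,0,0,0]
    - [0,0,0,0,0,0]

```text
clock: 4.75
eef_pos: [493.7, -28.4, 21.3]
tcp_rot: [3.142, -0.0, 0.142]
contact_force: [0.1, -0.5, -0.1]
opening: -0.004
```

```bash
python3 - <<'E'
from h import *
show("n2")
E
```

```text
tcp in tray [-63.3   8.   21.3] [ 0.1 -0.5 -0.1]
```

View pics/n2.png

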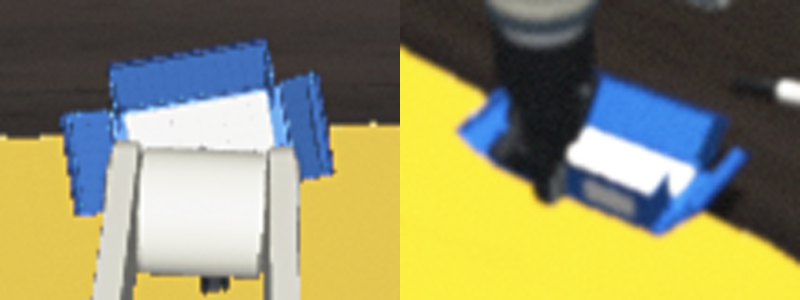

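Emit:
arm_command:
  targets:
    - [0.002,0,0,0,0,0]
    - [0.001,0,0,0,0,0]
    - [0.001,0,0,0,0,0]
    - [0,0,0,0,0,0]
    - [0,0,0,0,0,0]

```text
clock: 5.27
eef_pos: [497.7, -27.8, 21.3]
tcp_rot: [3.142, -0.0, 0.142]
contact_force: [0.1, -0.3, -1.2]
opening: -0.004
```

Emit:
arm_command:
  targets:
    - [-0.01,0,0,0,0,0]
    - [-0.02,0,0,0,0,0]
    - [0,0.004,-0.03,0,0,0]
    - [0,0.004,-0.04,0,0,0]
    - [0,0,-0.03,0,0,0]
    - [0,0,0,0,0,0]

```text
clock: 5.77
eef_pos: [471.5, -40.5, 126.3]
tcp_rot: [3.14, -0.008, 0.142]
contact_force: [1.3, -0.6, -0.6]
opening: -0.003
```

```bash
python3 - <<'E'
from h import *
show("n3")
E
```

```text
tcp in tray [-87.   -0.8 126.3] [ 1.3 -0.6 -0.6]
```

View pics/n3.png

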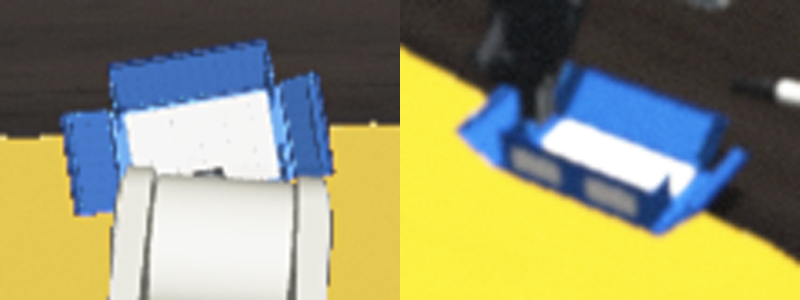

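Emit:
arm_command:
  targets:
    - [0.034,0,0,0,0,0]
    - [0.035,0,0,0,0,0]
    - [0.035,0,0,0,0,0]
    - [0.035,0,0,0,0,0]
    - [0.035,0,0,0,0,0]
    - [0.034,0,0,0,0,0]
    - [0,0,0,0,0,0]
    - [0,0,0,0,0,0]
    - [0,0,0,0,0,0]

```text
clock: 6.62
eef_pos: [672.7, -10.6, 119.1]
tcp_rot: [-3.141, 0.004, 0.142]
contact_force: [0.4, 0.1, 0.3]
opening: 0.003
```

```bash
python3 - <<'E'
from h import *
show("n4")
f=r.grab_frame("wrist");cv2.imwrite("pics/w2.png",f["image"])
E
```

```text
tcp in tray [1.164e+02 1.000e-01 1.191e+02] [0.4 0.1 0.3]
```

View pics/n4.png

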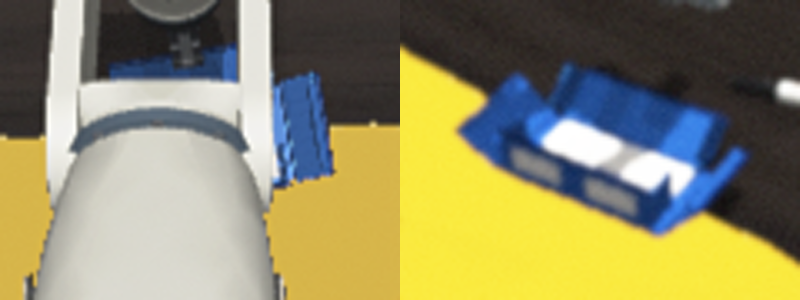

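View pics/w2.png

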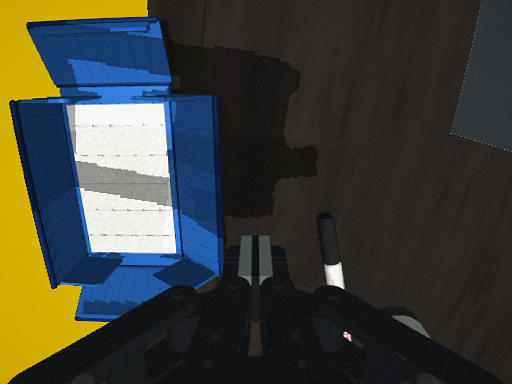

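```bash
python3 - <<'E'
from h import *
f=r.grab_frame("wrist")
# pad corners for tray pose
uv=[(67,103),(92,254),(176,254),(167,102)]
P=plane(f,uv,8);print(P.round(1).tolist(),P.mean(0))
print("yaw",[np.degrees(np.arctan2(*( [-(a-b)[0],(a-b)[1]]))).round(2) for a,b in((P[0],P[1]),(P[3],P[2]))])
M,o=trayf(C,YAW)
c,d=ray(f,[(13,100),(33,194),(52,287),(218,96),(221,276)])
c=(c-o)@M;d=d@M
for q in d:
    for z in (50,56.5): print(z,(c+q*(z-c[2])/q[2]).round(1),end=" ")
    print()
E
```

```text
[[518.2, 33.1, 8.0], [536.0, -99.6, 8.0], [612.9, -87.5, 8.0], [597.4, 43.8, 8.0]] [566.1047898  -27.55152781   8.        ]
yaw [np.float64(7.65), np.float64(6.72)]
50 [-43.8  71.1  50. ] 56.5 [-38.9  71.4  56.5] 
50 [-43.4   4.6  50. ] 56.5 [-38.5   7.   56.5] 
50 [-46.4 -75.   50. ] 56.5 [-41.4 -70.2  56.5] 
50 [93.8 70.8 50. ] 56.5 [94.6 71.1 56.5] 
50 [ 91.1 -62.1  50. ] 56.5 [ 91.9 -57.7  56.5]
```

```bash
python3 - <<'E'
from h import *
a=cv2.imread("pics/scene0.png");g=r.grab_frame("scene");b=g["image"];cv2.imwrite("pics/scene_now.png",b)
A=cv2.cvtColor(a,6);B=cv2.cvtColor(b,6)
for nm,(x0,y0,x1,y1) in dict(right=(258,190,290,226),farR=(262,182,290,205)).items():
    T=A[y0:y1,x0:x1];S=B[y0-6:y1+6,x0-6:x1+6]
    m=cv2.matchTemplate(S,T,cv2.TM_CCOEFF_NORMED);_,v,_,l=cv2.minMaxLoc(m);print(nm,v,l[0]-6,l[1]-6)
p0=np.array([565,-110,20.]);print((proj(g,p0+[8,1,0])-proj(g,p0)), (proj(g,p0+[3,0,0])-proj(g,p0)))
cv2.imwrite("pics/cmp.png",cv2.resize(np.hstack([a[165:240,200:295],b[165:240,200:295]]),(800,316),interpolation=cv2.INTER_CUBIC))
E
```

```text
right 0.8997229337692261 1 -1
farR 0.9335083961486816 2 -1
[[ 1.35929222 -1.45558735]] [[ 0.60904115 -0.49574344]]
```

View pics/cmp.png

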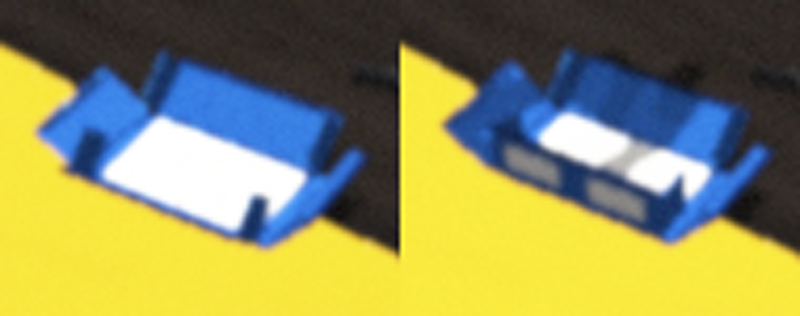

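Emit:
arm_command:
  targets:
    - [0.005,0,0.02,0,0,0]
    - [0,0,0.03,0,0,0]
    - [0,0,0.03,0,0,0]
    - [0,0,0.017,0,0,0]
    - [0,0,0,0,0,0]
    - [0,0,0,0,0,0]
    - [-0.008,0,0,0,0,0]
    - [-0.008,0,0,0,0,0]
    - [-0.004,0,0,0,0,0]
    - [-0.004,0,0,0,0,0]
    - [-0.004,0,0,0,0,0]
    - [-0.004,0,0,0,0,0]
    - [-0.003,0,0,0,0,0]
    - [-0.003,0,0,0,0,0]
    - [0,0,0,0,0,0]
    - [0,0,0,0,0,0]

```text
clock: 8.2
eef_pos: [641.8, -15.3, 24.1]
tcp_rot: [-3.142, 0.001, 0.142]
contact_force: [2.2, -0.1, 2.1]
opening: 0.002
```

```bash
python3 - <<'E'
from h import *
show("f1",(565.5,-27.5),np.radians(7.5))
f=r.grab_frame("wrist");cv2.imwrite("pics/w3.png",f["image"])
E
```

```text
tcp in tray [77.3  2.1 24.1] [ 2.2 -0.1  2.1]
```

View pics/f1.png

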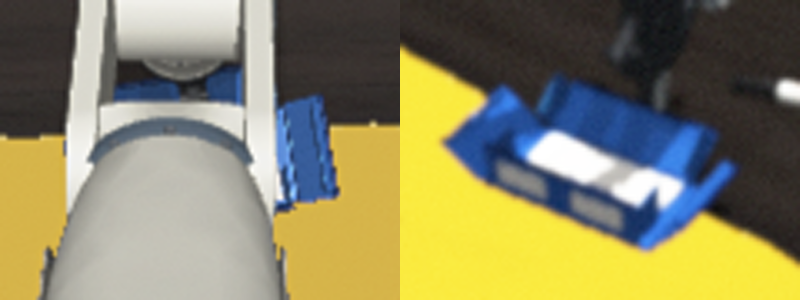

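View pics/w3.png

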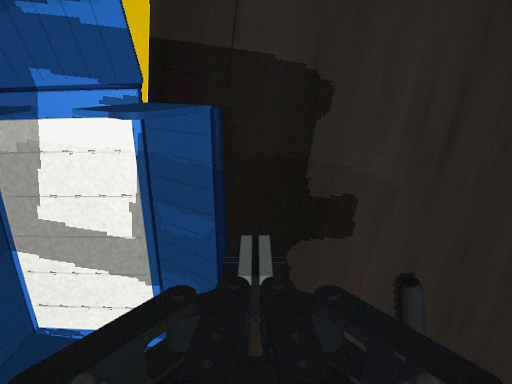

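Emit:
arm_command:
  targets:
    - [0.012,0,0,0,0,0]
    - [0.012,0,-0.006,0,-0.1,0]
    - [0,0,-0.007,0,-0.1,0]
    - [0,0,0,0,-0.1,0]
    - [0,0,0,0,0,0]
    - [0,0,0,0,0,0]

```text
clock: 8.85
eef_pos: [666.2, -11.5, 35.2]
tcp_rot: [-3.141, 0.301, 0.143]
contact_force: [-0.9, -0.7, -0.2]
opening: -0.002
```

```bash
python3 - <<'E'
from h import *
show("f2",(561,-27.5),np.radians(7.5))
f=r.grab_frame("wrist");cv2.imwrite("pics/w4.png",f["image"])
E
```

```text
tcp in tray [106.4   2.1  35.2] [-0.9 -0.7 -0.2]
```

View pics/f2.png

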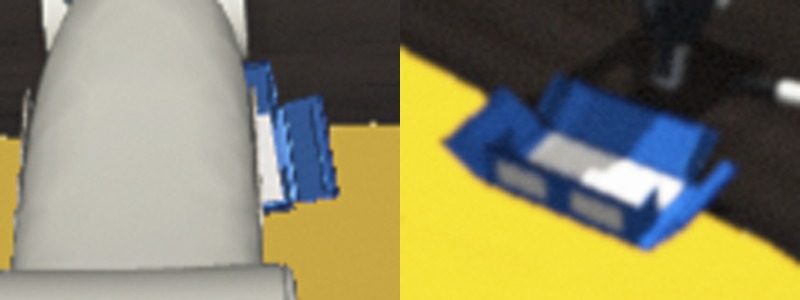

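View pics/w4.png

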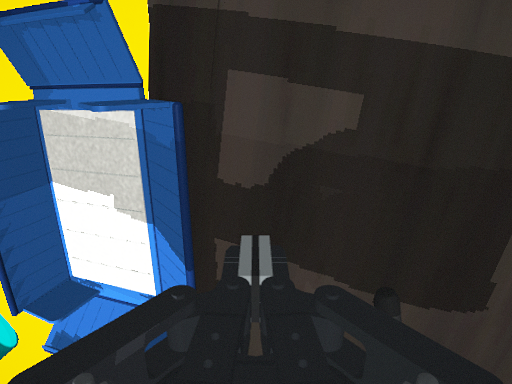

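```bash
cat >> h.py <<'E'
def meas(f,pad,near=None,far=None,left=None,right=None):
    P=plane(f,pad,8);c=P.mean(0)
    v=(P[0]-P[1])+(P[3]-P[2]); yaw=np.arctan2(-v[0],v[1])
    print("pad c",c.round(1),"yaw",np.degrees(yaw).round(2),"len",np.linalg.norm(P[0]-P[1]).round(1),np.linalg.norm(P[1]-P[2]).round(1))
    M,o=trayf(c,yaw)
    for nm,u,ax,sg,off in(("near",near,0,-1,45),("far",far,0,1,45),("left",left,1,1,80),("right",right,1,-1,80)):
        if u is not None:
            for q in u: print(nm,fold(f,q,M,o,ax,sg,off),end=" ")
            print()
    return M,o
E
python3 - <<'E'
from h import *
f=r.grab_frame("wrist")
M,o=meas(f,[(38,110),(72,280),(155,295),(132,110)],near=[(15,313)],far=[(181,103),(190,290)])
print(((r.sense()["eef_pos"]-o)@M).round(1))
E
```

```text
pad c [543.1 -31.8   8. ] yaw 8.13 len 134.8 79.8
near (np.float64(0.51), np.float64(0.01)) 
far (np.float64(0.572), np.float64(0.01)) far (np.float64(0.626), np.float64(0.0)) 
[123.9   2.4  37.2]
```

Emit:
arm_command:
  targets:
    - [0.005,0,0.015,0,-0.1,0]
    - [0,0,0,0,-0.1,0]
    - [-0.0115,0,0.006,0,0,0]
    - [-0.0115,0,0.006,0,0,0]
    - [0,0,0,0,0,0]
    - [0,0,0,0,0,0]

```text
clock: 9.55
eef_pos: [640.7, -15.6, 22.4]
tcp_rot: [-3.141, 0.499, 0.142]
contact_force: [0.6, 0.6, 0.3]
opening: -0.001
```

```bash
python3 - <<'E'
from h import *
show("f3",(543.1,-31.8),np.radians(8.1))
f=r.grab_frame("wrist");cv2.imwrite("pics/w5.png",f["image"])
E
```

```text
tcp in tray [98.9  2.3 22.4] [0.6 0.6 0.3]
```

View pics/f3.png

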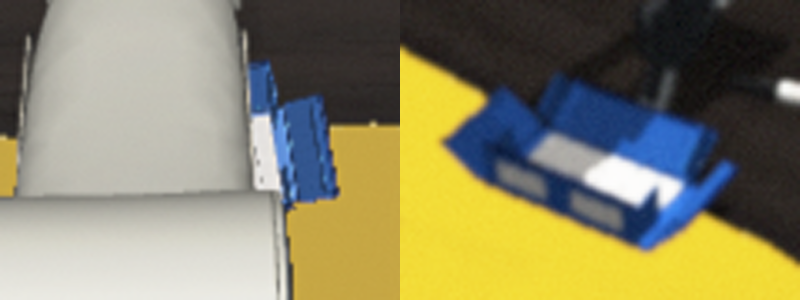

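View pics/w5.png

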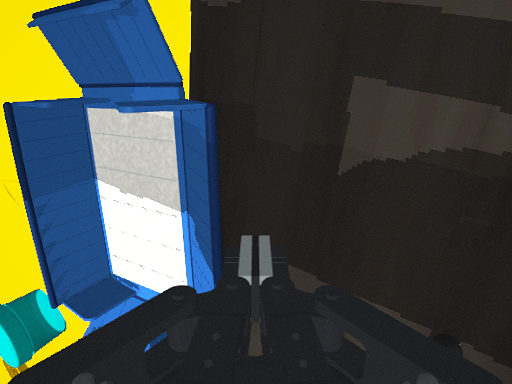

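```bash
python3 - <<'E'
from h import *
f=r.grab_frame("wrist")
M,o=meas(f,[(86,107),(112,274),(188,292),(175,112)],near=[(6,103),(52,305)],far=[(212,103),(218,288)])
print(((r.sense()["eef_pos"]-o)@M).round(1))
t=r.grab_frame("top");s=r.grab_frame("scene")
print(plane(t,[(185+285*.3,160+205*.3)],6.5), "expected right-near crease corner", (np.array([[-45,-80,6.5]])@M.T+o), proj(s,(np.array([[-45,-80,6.5],[45,-80,6.5],[-45,80,6.5]])@M.T+o)))
E
```

```text
pad c [544.4 -27.8   8. ] yaw 7.7 len 131.8 81.0
near (np.float64(1.598), np.float64(0.02)) near (np.float64(1.582), np.float64(0.0)) 
far (np.float64(0.623), np.float64(0.0)) far (np.float64(0.629), np.float64(0.02)) 
[98.4 -0.7 22.7]
[[ 507.1525335  -102.11378027    6.5       ]] expected right-near crease corner [[ 510.51430794 -113.12711129    6.5       ]] [[259.78883014 226.09510348]
 [274.88722726 209.47999508]
 [216.22604983 207.59378775]]
```

Emit:
arm_command:
  targets:
    - [-0.0045,0,0,0,0,0]
    - [-0.0045,0,0,0,0,0]
    - [-0.0045,0,0,0,0,0]
    - [-0.0045,0,0,0,0,0]
    - [-0.0045,0,0,0,0,0]
    - [-0.0045,0,0,0,0,0]
    - [0,0,0,0,0,0]

```text
clock: 10.43
eef_pos: [617.5, -18.8, 35.8]
tcp_rot: [3.141, 0.5, 0.142]
contact_force: [2.2, 0.3, 2.8]
opening: 0.002
```

```bash
python3 - <<'E'
from h import *
show("f4",(544.4,-27.8),np.radians(7.7))
f=r.grab_frame("wrist");cv2.imwrite("pics/w6.png",f["image"])
E
```

```text
tcp in tray [73.7 -0.9 35.8] [2.2 0.3 2.8]
```

View pics/f4.png

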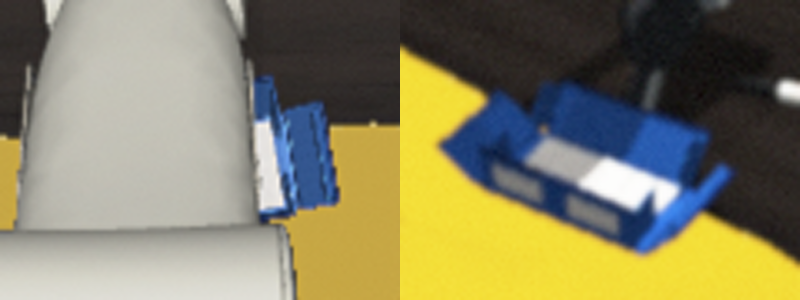

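View pics/w6.png

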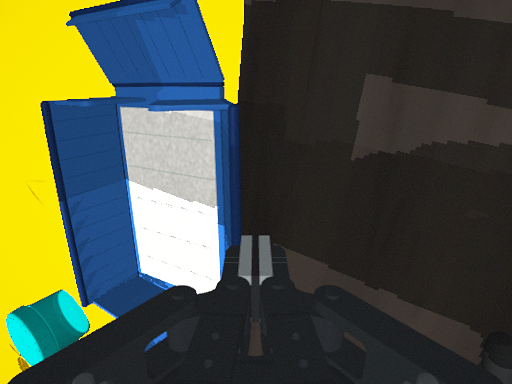

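```bash
cat >> h.py <<'E'
def fold(f,uv,M,o,axis,sign,off,L=50):
    th=np.linspace(-.1,1.8,1901); c,d=ray(f,uv); c=(c-o)@M; d=(d@M)[0]
    h=sign*(off+L*np.cos(th)); z=6.5+L*np.sin(th)
    g=c[axis]+d[axis]*(z-c[2])/d[2]-h
    i=np.where(np.sign(g[1:])!=np.sign(g[:-1]))[0]
    return [float(round(x,2)) for x in th[i]] or ("min",float(th[np.abs(g).argmin()].round(2)),float(np.abs(g).min().round(1)))
E
python3 - <<'E'
from h import *
f=r.grab_frame("wrist")
M,o=meas(f,[(120,107),(139,272),(219,294),(212,112)],near=[(44,103),(87,303)],far=[(241,103)])
print(((r.sense()["eef_pos"]-o)@M).round(1),r.sense()["qpos"].round(2))
w=f["image"][85:320,30:320]
cv2.imwrite("pics/w6c.png",cv2.resize(w,None,fx=2.5,fy=2.5,interpolation=cv2.INTER_CUBIC))
E
```

```text
pad c [537.9 -29.8   8. ] yaw 7.4 len 130.7 79.5
near [0.56, 1.59] near [0.44, 1.69] 
far [0.83] 
[81.1  0.6 35.2] [ 0.    0.83  1.38 -0.07  1.43 -0.11]
```

View pics/w6c.png

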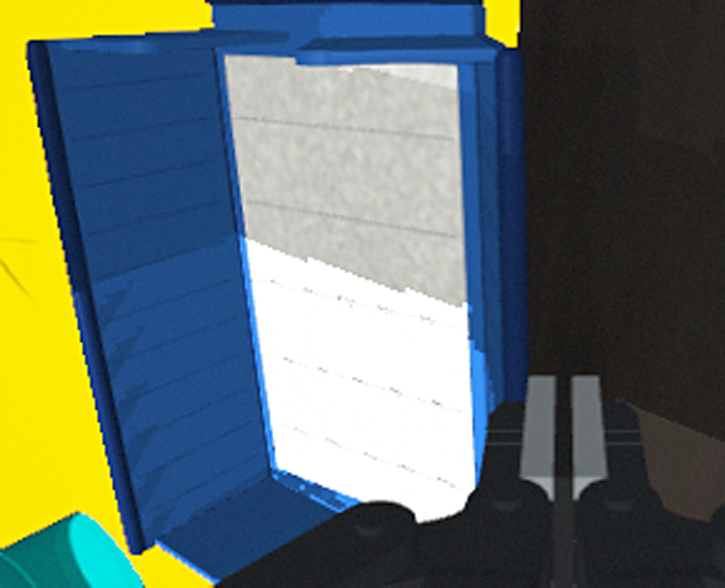

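Emit:
arm_command:
  targets:
    - [-0.001,0,-0.002,0,0,0]
    - [-0.0045,0,-0.0015,0,0,0]
    - [-0.005,0,-0.001,0,0,0]
    - [-0.0045,0,-0.0005,0,0,0]
    - [-0.0045,0,0,0,0,0]
    - [0,0,0,0,0,0]
    - [0,0,0,0,0,0]

```text
clock: 11.22
eef_pos: [603.0, -20.9, 48.9]
tcp_rot: [-3.142, 0.5, 0.142]
contact_force: [0.3, -0.1, -0.6]
opening: 0.001
```

```bash
python3 - <<'E'
from h import *
show("f5",(537.9,-29.8),np.radians(7.7))
f=r.grab_frame("wrist");cv2.imwrite("pics/w7.png",f["image"])
E
```

```text
tcp in tray [65.7  0.1 48.9] [ 0.3 -0.1 -0.6]
```

View pics/f5.png

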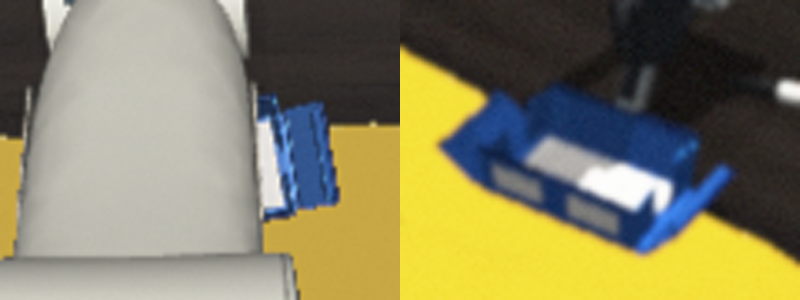

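View pics/w7.png

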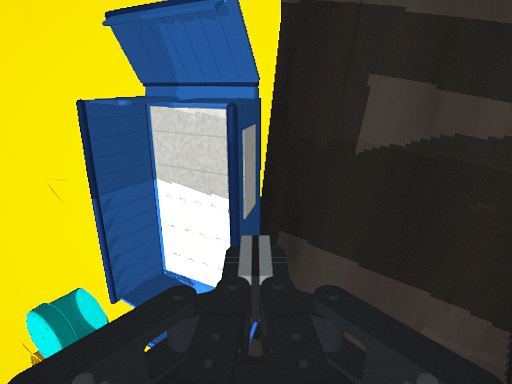

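Emit:
arm_command:
  targets:
    - [-0.0035,0,0.0015,0,0,0]
    - [-0.0035,0,0.0015,0,0,0]
    - [0,0,0,0,0,0]
    - [0,0,0,0,0,0]

```text
clock: 11.7
eef_pos: [595.5, -21.9, 49.4]
tcp_rot: [-3.142, 0.5, 0.142]
contact_force: [-0.5, 0.3, -0.5]
opening: -0.005
```

```bash
python3 - <<'E'
from h import *
show("f6",(537.9,-29.8),np.radians(7.7))
f=r.grab_frame("wrist");cv2.imwrite("pics/w8.png",cv2.resize(f["image"][80:320,60:360],None,fx=2.5,fy=2.5,interpolation=2))
E
```

```text
tcp in tray [58.1  0.1 49.4] [-0.5  0.3 -0.5]
```

View pics/w8.png

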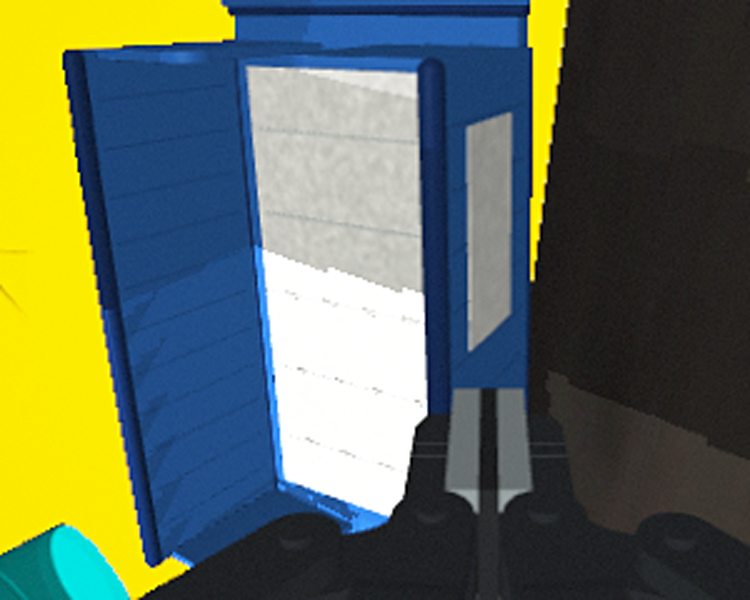

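View pics/f6.png

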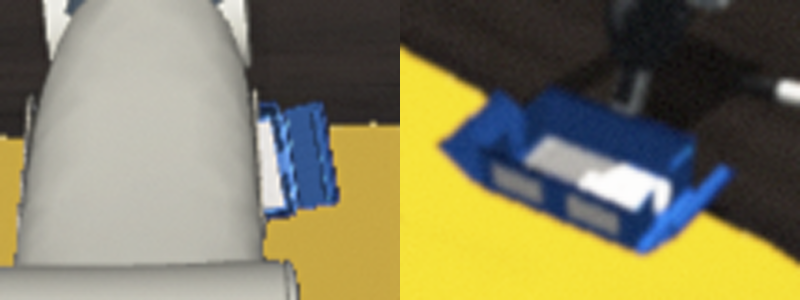

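```bash
python3 - <<'E'
from h import *
f=r.grab_frame("wrist")
for c in ((537.9,-29.8),(541,-29)):
    M,o=trayf(c,np.radians(7.6))
    print(c,"far",fold(f,(233,107),M,o,0,1,45),fold(f,(235.5,200),M,o,0,1,45),"near",fold(f,(88,101),M,o,0,-1,45),fold(f,(121,303),M,o,0,-1,45))
    # floor crease far outer bottom at z 0..6.5 : px (271,232)
    print((((plane(f,[(271,140)],3)-o)@M)).round(1))
E
```

```text
(537.9, -29.8) far [1.43] [1.42] near [0.38, 1.56] [0.33, 1.6]
[[44.3 46.9  3. ]]
(541, -29) far [1.49] [1.48] near [0.45, 1.5] [0.39, 1.54]
[[41.1 46.6  3. ]]
```

Emit:
arm_command:
  targets:
    - [-0.002,0,0.001,0,0,0]
    - [-0.002,0,0.001,0,0,0]
    - [-0.002,0,0.001,0,0,0]
    - [-0.002,0,0.001,0,0,0]
    - [0,0,0,0,0,0]
    - [0,0,0,0,0,0]

```text
clock: 12.4
eef_pos: [586.7, -23.2, 49.7]
tcp_rot: [-3.142, 0.5, 0.142]
contact_force: [0.7, -0.5, -0.6]
opening: -0.002
```

```bash
python3 - <<'E'
from h import *
show("f7",(537.9,-29.8),np.radians(7.7))
f=r.grab_frame("wrist");cv2.imwrite("pics/w9.png",cv2.resize(f["image"][80:320,60:360],None,fx=2.5,fy=2.5,interpolation=2))
E
```

```text
tcp in tray [49.3  0.  49.7] [ 0.7 -0.5 -0.6]
```

View pics/w9.png

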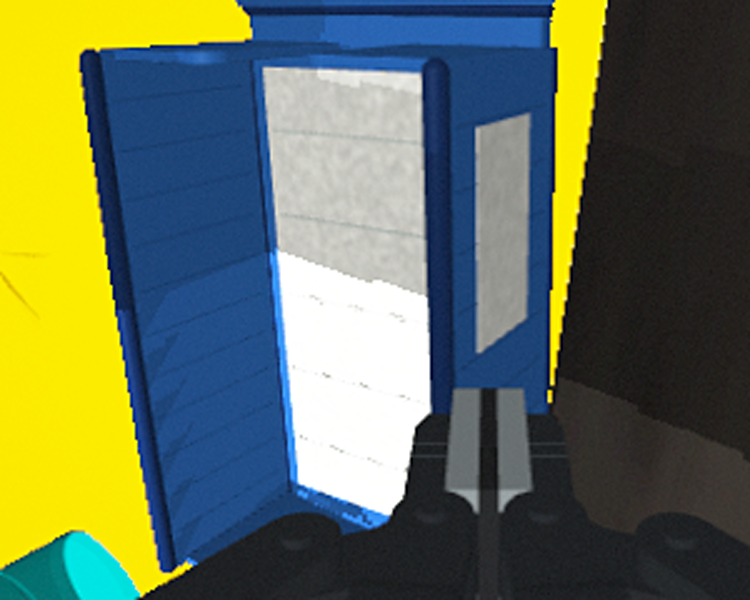

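```bash
python3 - <<'E'
from h import *
f=r.grab_frame("wrist")
u=lambda x,y:(60+x/2.5,80+y/2.5)
P=plane(f,[u(90,60),u(437,68),u(165,570),u(441,400),u(140,400)],56.5)
print(P.round(1), np.linalg.norm(P[0]-P[1]),np.linalg.norm(P[4]-P[3]))
B=plane(f,[u(553,100),u(552,380)],3);print(B.round(1))
M,o=trayf((0,0),np.radians(7.6)); print((P@M).round(1),(B@M).round(1))
E
```

```text
[[ 481.3   31.4   56.5]
 [ 571.9   45.4   56.5]
 [ 499.4 -105.8   56.5]
 [ 580.2  -16.1   56.5]
 [ 493.4  -52.3   56.5]] 91.71477960721273 94.03899599196494
[[570.8  34.    3. ]
 [582.4 -35.2   3. ]]
[[ 481.2  -32.5   56.5]
 [ 572.9  -30.7   56.5]
 [ 481.  -170.9   56.5]
 [ 572.9  -92.7   56.5]
 [ 482.1 -117.1   56.5]] [[ 570.3  -41.8    3. ]
 [ 572.6 -111.9    3. ]]
```

Emit:
arm_command:
  targets:
    - [0.0175,0,-0.0096,0,0,0]
    - [0.01,0,-0.02,0,0,0]
    - [0,0,-0.03,0,0.125,0]
    - [0,0,-0.03,0,0.125,0]
    - [0,0,-0.03,0,0.125,0]
    - [0,0,-0.03,0,0.125,0]
    - [-0.03,-0.03,0,0,0,0]
    - [-0.03,-0.03,0,0,0,0]
    - [-0.03,-0.03,0,0,0,0]
    - [-0.03,-0.03,0,0,0,0]
    - [0,-0.03,0,0,0,0]
    - [0,0,0,0,0,0]
    - [0,0,0,0,0,0]

```text
clock: 13.68
eef_pos: [523.1, 118.3, 176.0]
tcp_rot: [3.142, -0.001, 0.145]
contact_force: [0.1, -0.6, 0.2]
opening: 0.001
```

```bash
python3 - <<'E'
from h import *
show("g1",(527,-30),np.radians(7.7))
f=r.grab_frame("wrist");cv2.imwrite("pics/w10.png",f["image"])
E
```

```text
tcp in tray [ 16.  147.5 176. ] [ 0.1 -0.6  0.2]
```

View pics/g1.png

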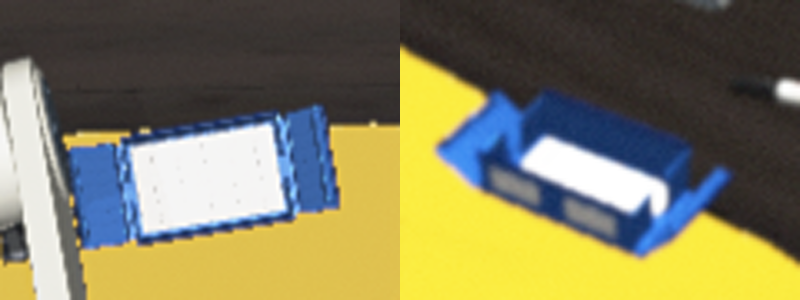

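View pics/w10.png

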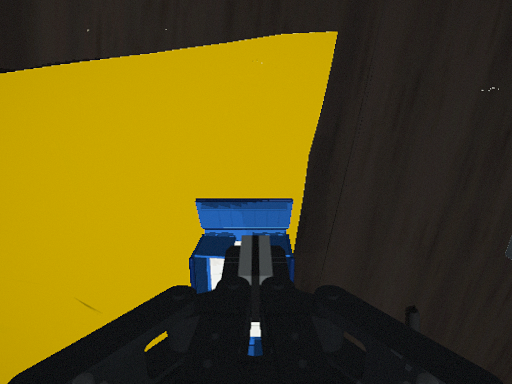

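```bash
cat >> h.py <<'E'
def padtop(t,roi=(195,170,300,245)):
    x0,y0,x1,y1=roi; m=(t["image"][y0:y1,x0:x1].min(2)>150).astype(np.uint8)
    c=max(cv2.findContours(m,0,2)[0],key=cv2.contourArea);b=cv2.boxPoints(cv2.minAreaRect(c))+[x0,y0]
    P=plane(t,b,8);c=P.mean(0);e=max((P[1]-P[0],P[2]-P[1]),key=np.linalg.norm);e=e*np.sign(e[1])
    return c,np.arctan2(-e[0],e[1]),sorted([np.linalg.norm(P[1]-P[0]).round(1),np.linalg.norm(P[2]-P[1]).round(1)])
E
python3 - <<'E'
from h import *
t=r.grab_frame("top");c,y,l=padtop(t);print(c.round(1),np.degrees(y).round(2),l)
M,o=trayf(c,y)
u=lambda a,b:(185+a*.3,160+b*.3)
print("left",fold(t,u(78,198),M,o,1,1,80),fold(t,u(72,160),M,o,1,1,80),"right",fold(t,u(331,155),M,o,1,-1,80))
q=plane(t,[u(130,192),u(293,168),u(215,230),u(200,130)],56.5);print(((q-o)@M).round(1))
w=r.grab_frame("wrist")
print("left wrist",fold(w,(245,199),M,o,1,1,80)); print(((r.sense()["eef_pos"]-o)@M).round(1))
print(((plane(w,[(197,230),(292,234),(205,235),(290,236)],6.5)-o)@M).round(1))
E
```

```text
[534.3 -30.7   8. ] 8.19 [np.float64(80.5), np.float64(132.7)]
left [0.78] [0.78] right [0.85]
[[ -4.4  68.2  56.5]
 [ -7.2 -76.9  56.5]
 [-49.7  -0.1  56.5]
 [ 39.4  -1.5  56.5]]
left wrist [0.59]
[ 10.7 146.9 175.4]
[[-50.6  76.    6.5]
 [ 50.3  71.1   6.5]
 [-42.4  70.1   6.5]
 [ 48.2  68.8   6.5]]
```

Emit:
arm_command:
  targets:
    - [-0.011,0,0,-0.125,0,0]
    - [0,0,0,-0.125,0,0]
    - [0,0,0,-0.125,0,0]
    - [0,0,0,-0.125,0,0]
    - [0,-0.0144,0.026,0,0,0]
    - [0,-0.0144,0.026,0,0,0]
    - [0,-0.0144,0.026,0,0,0]
    - [0,-0.0144,0.026,0,0,0]
    - [0,-0.0144,0.026,0,0,0]
    - [0,0,0,0,0,0]
    - [0,0,0,0,0,0]
    - [0,0,0,0,0,0]

```text
clock: 14.93
eef_pos: [513.2, 116.2, 27.9]
tcp_rot: [2.641, -0.001, 0.141]
contact_force: [0.3, -0.4, 0.2]
opening: 0.0
```

```bash
sed -i 's/^C=.*/C=(534.3,-30.7);YAW=np.radians(8.2)/' h.py; python3 - <<'E'
from h import *
show("l1",C,YAW);print(r.sense()["tcp_rot"])
f=r.grab_frame("wrist");cv2.imwrite("pics/w11.png",f["image"])
E
```

```text
tcp in tray [1.000e-01 1.484e+02 2.790e+01] [ 0.3 -0.4  0.2]
[ 2.64238391e+00 -2.58893198e-03  1.41515365e-01]
```

View pics/l1.png

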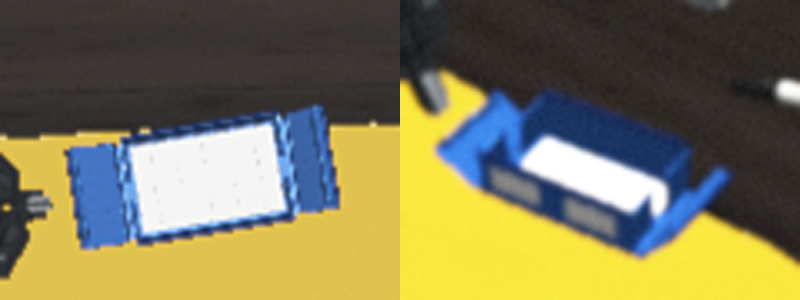

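View pics/w11.png

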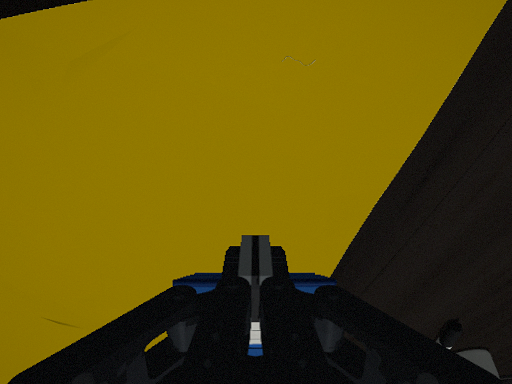

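Emit:
arm_command:
  targets:
    - [0,0.009,0.0065,0,0,0]
    - [0,0.009,0.0065,0,0,0]
    - [0,0,0,0,0,0]
    - [0,0.0045,-0.0015,0,0,0]
    - [0,0.0045,-0.0015,0,0,0]
    - [0,0.0045,-0.001,0,0,0]
    - [0,0.0045,-0.0005,0,0,0]
    - [0,0.0045,0,0,0,0]
    - [0,0.0045,0,0,0,0]
    - [0,0,0,0,0,0]
    - [0,0,0,0,0,0]

```text
clock: 16.0
eef_pos: [519.1, 73.3, 41.5]
tcp_rot: [2.642, -0.001, 0.142]
contact_force: [0.3, 4.3, 5.8]
opening: -0.001
```

```bash
python3 - <<'E'
from h import *
show("l2",C,YAW)
t=r.grab_frame("top");c,y,l=padtop(t);print(c.round(1),np.degrees(y).round(2),l)
E
```

```text
tcp in tray [ -0.2 105.1  41.5] [0.3 4.3 5.8]
[536.2 -42.5   8. ] 8.19 [np.float64(81.0), np.float64(132.7)]
```

View pics/l2.png

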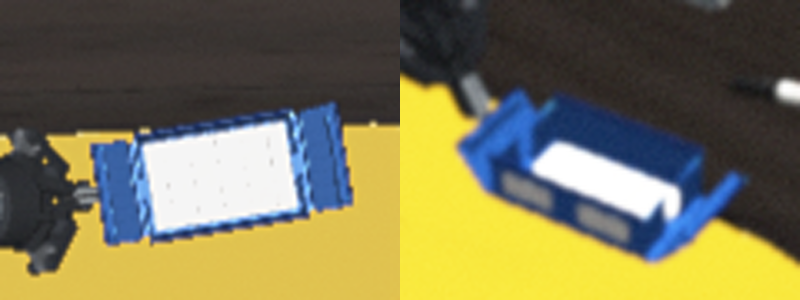

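Emit:
arm_command:
  targets:
    - [0,-0.014,-0.008,0,0,0]
    - [0,-0.0065,0.012,0,0,0]
    - [0,-0.0065,0.012,0,0,0]
    - [0,0,0,0,0,0]
    - [0,0,0,0,0,0]

```text
clock: 16.57
eef_pos: [515.0, 88.0, 12.5]
tcp_rot: [2.64, 0.004, 0.142]
contact_force: [1.0, 0.2, 0.1]
opening: 0.003
```

```bash
python3 - <<'E'
from h import *
t=r.grab_frame("top");s=r.grab_frame("scene");c,y,l=padtop(t);print(c.round(1),np.degrees(y).round(2),l)
show("l3",c,y)
cv2.imwrite("pics/l3t.png",cv2.resize(t["image"][185:245,180:250],None,fx=8,fy=8,interpolation=2))
cv2.imwrite("pics/l3s.png",cv2.resize(s["image"][170:220,195:255],None,fx=10,fy=10,interpolation=2))
E
```

```text
[535.9 -42.3   8. ] 8.19 [np.float64(80.5), np.float64(132.2)]
tcp in tray [ -1.2 132.3  13.6] [0.  0.2 0.7]
```

View pics/l3t.png

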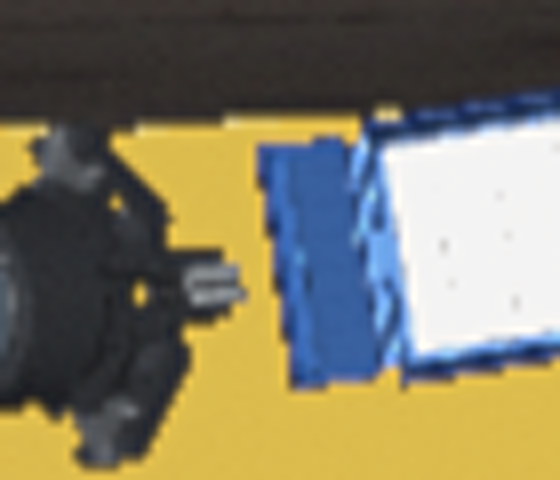

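View pics/l3s.png

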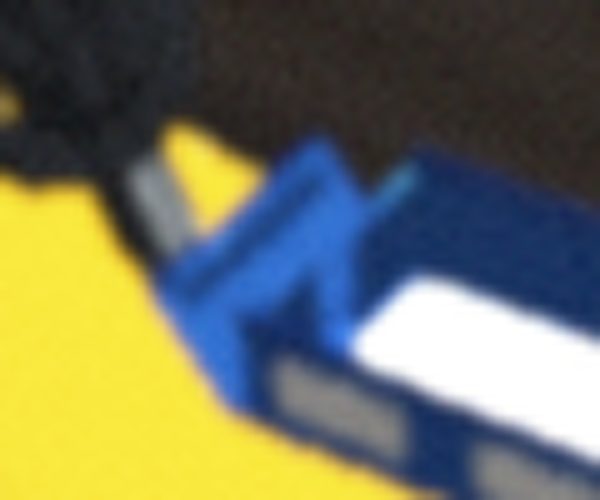

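```bash
python3 - <<'E'
from h import *
t=r.grab_frame("top");s=r.grab_frame("scene")
M,o=trayf((535.9,-42.3),np.radians(8.19))
print(fold(t,(214.75,218.5),M,o,1,1,80),fold(s,(219.1,191),M,o,1,1,80))
print([((q-o)@M).round(1) for q in tri(t,[(212.7,203.2),(217,233.3)],s,[(226.8,183.8),(211.5,198.4)])[:,:3]])
# finger tip in top
print(((plane(t,[(180+242/8,185+287/8)],18)-o)@M).round(1))
E
```

```text
[0.98] [0.16, 1.2]
[array([ 44.2, 106.2,  45.3]), array([-44. , 105.6,  45. ])]
[[ -5.5 124.3  18. ]]
```

Emit:
arm_command:
  targets:
    - [0,0.011,-0.0015,0,0,0]
    - [0,0.011,-0.0015,0,0,0]
    - [0,0,0,0,0,0]
    - [0,0.004,-0.0015,0,0,0]
    - [0,0.005,-0.001,0,0,0]
    - [0,0.005,0,0,0,0]
    - [0,0.005,0,0,0,0]
    - [0,0,0,0,0,0]
    - [0,0,0,0,0,0]

```text
clock: 17.62
eef_pos: [521.1, 55.9, 38.7]
tcp_rot: [2.642, -0.0, 0.142]
contact_force: [-0.2, -0.2, -0.3]
opening: 0.005
```

```bash
python3 - <<'E'
from h import *
t=r.grab_frame("top");s=r.grab_frame("scene");c,y,l=padtop(t);print(c.round(1),np.degrees(y).round(2),l)
show("l4",c,y)
E
```

```text
[535.9 -42.3   8. ] 8.19 [np.float64(80.5), np.float64(132.2)]
tcp in tray [-0.7 99.5 38.5] [-0.1 -0.5 -1. ]
```

View pics/l4.png

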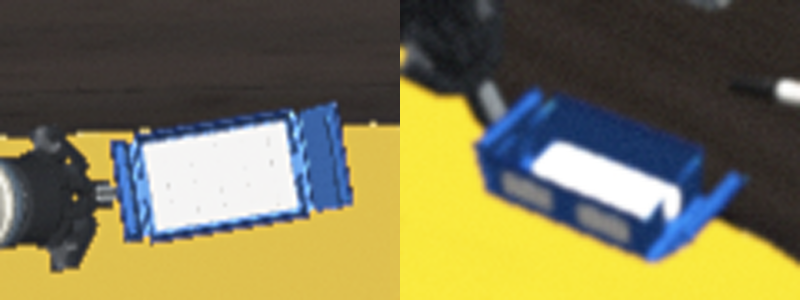

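Emit:
arm_command:
  targets:
    - [0,0.004,0.001,0,0,0]
    - [0,0.004,0.0015,0,0,0]
    - [0,0.003,0.0015,0,0,0]
    - [0,0,0,0,0,0]
    - [0,0,0,0,0,0]

```text
clock: 18.23
eef_pos: [522.6, 44.3, 40.4]
tcp_rot: [2.641, 0.0, 0.141]
contact_force: [0.0, 0.7, 0.0]
opening: 0.003
```

```bash
python3 - <<'E'
from h import *
t=r.grab_frame("top");s=r.grab_frame("scene");c,y,l=padtop(t);print(c.round(1),np.degrees(y).round(2),l)
show("l5",c,y)
E
```

```text
[536.2 -44.3   8. ] 8.19 [np.float64(80.5), np.float64(132.2)]
tcp in tray [-0.7 89.8 40.3] [-0.2  0.5 -0. ]
```

View pics/l5.png

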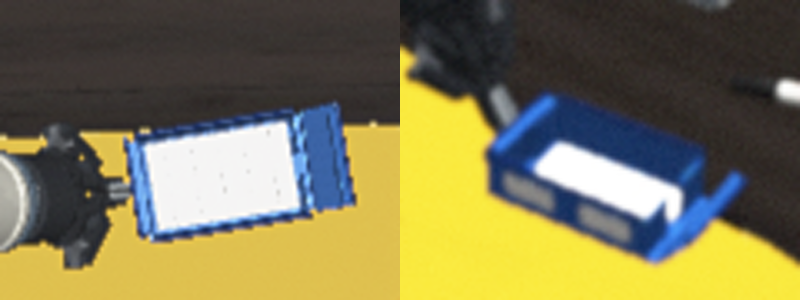

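Emit:
arm_command:
  targets:
    - [0,0.002,0.0005,0,0,0]
    - [0,0.002,0.0005,0,0,0]
    - [0,0,0,0,0,0]
    - [0,0,0,0,0,0]

```text
clock: 18.77
eef_pos: [523.2, 40.6, 41.4]
tcp_rot: [2.642, 0.0, 0.142]
contact_force: [0.4, 0.5, -0.7]
opening: 0.001
```

```bash
python3 - <<'E'
from h import *
t=r.grab_frame("top");s=r.grab_frame("scene");c,y,l=padtop(t);print(c.round(1),np.degrees(y).round(2),l)
show("l6",c,y)
cv2.imwrite("pics/l6t.png",cv2.resize(t["image"][185:245,205:275],None,fx=8,fy=8,interpolation=2))
M,o=trayf(c,y)
print(proj(t,np.array([[45,80,56.5],[-45,80,56.5],[0,80,56.5],[0,70,56.5],[0,89,55.5]])@M.T+o).round(1).tolist())
E
```

```text
[536.7 -47.5   8. ] 8.19 [np.float64(80.5), np.float64(132.7)]
tcp in tray [-0.7 89.1 41.4] [-0.   0.3 -0.4]
[[223.1, 200.7], [228.0, 231.0], [225.5, 215.8], [228.9, 215.3], [222.5, 216.3]]
```

View pics/l6t.png

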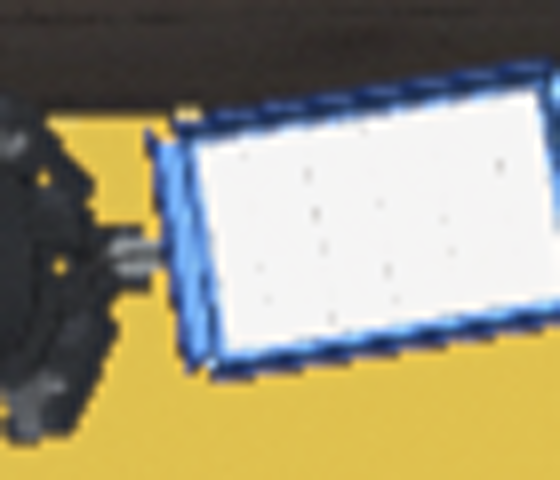

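View pics/l6.png

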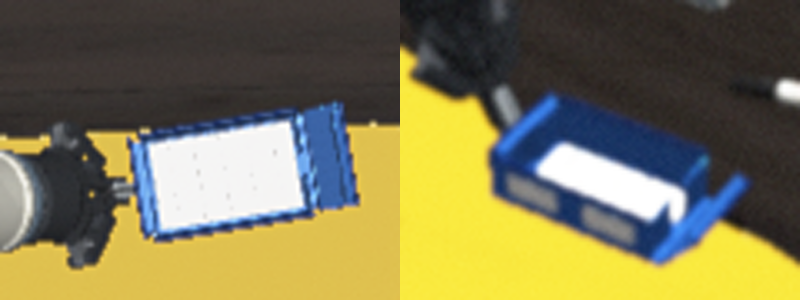

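Emit:
arm_command:
  targets:
    - [0,-0.014,-0.008,0,0,0]
    - [0,0.018,-0.035,0,0,0]
    - [0,0.018,-0.035,0,0,0]
    - [0,0,-0.025,0.125,0,0]
    - [0,0,0,0.125,0,0]
    - [0,0.03,0,0.125,0,0]
    - [0,0.035,0,0.125,0,0]
    - [0,0.04,0,0.125,0,0]
    - [0,0.04,0,0.125,0,0]
    - [0,0.04,0,0.125,0,0]
    - [0,0.035,0,0.125,0,0]
    - [0,0,0,0,0,0]
    - [0,0,0,0,0,0]

```text
clock: 20.05
eef_pos: [542.3, -117.7, 133.6]
tcp_rot: [-2.749, 0.02, 0.132]
contact_force: [-0.3, 1.4, 0.3]
opening: -0.002
```

```bash
python3 - <<'E'
from h import *
t=r.grab_frame("top");s=r.grab_frame("scene")
show("r1",(536.7,-47.5),np.radians(8.19));print(r.sense()["tcp_rot"])
w=r.grab_frame("wrist");cv2.imwrite("pics/w12.png",w["image"])
E
```

```text
tcp in tray [ -3.4 -65.9 135.4] [ 0.6 -0.5  0.7]
[-2.75144101  0.01636014  0.14311141]
```

View pics/r1.png

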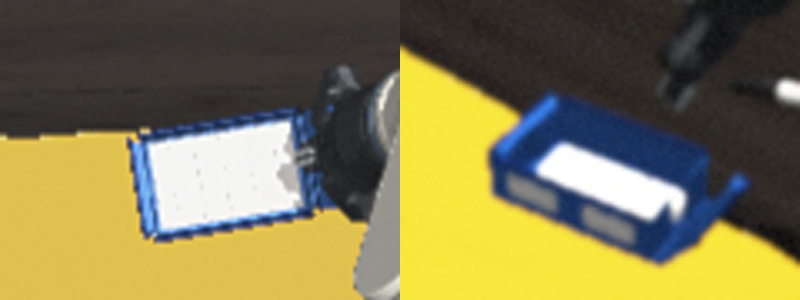

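View pics/w12.png

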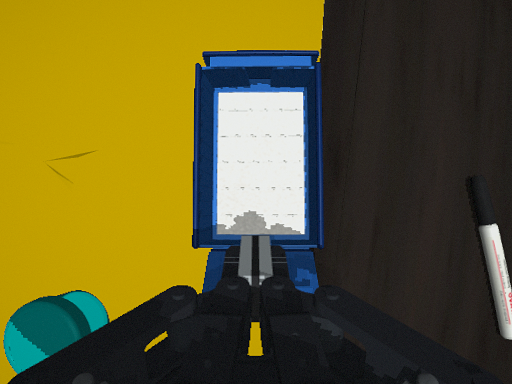

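Emit:
arm_command:
  targets:
    - [0.003,0,0,0.11,0,0]
    - [0,0.025,-0.0136,0,0,0]
    - [0,0.025,-0.0136,0,0,0]
    - [0,0.025,-0.0136,0,0,0]
    - [0,0.017,0.031,0,0,0]
    - [0,0.017,0.031,0,0,0]
    - [0,0.01,0.018,0,0,0]
    - [0,0,0,0,0,0]
    - [0,0,0,0,0,0]

```text
clock: 21.05
eef_pos: [556.9, -195.5, 44.6]
tcp_rot: [-2.64, 0.018, 0.144]
contact_force: [0.1, -0.8, 0.5]
opening: -0.001
```

```bash
python3 - <<'E'
from h import *
t=r.grab_frame("top");s=r.grab_frame("scene");c,y,l=padtop(t,(195,170,270,245));print(c.round(1),np.degrees(y).round(2),l)
show("r2",c,y);print(r.sense()["tcp_rot"])
cv2.imwrite("pics/r2s.png",cv2.resize(s["image"][185:245,250:310],None,fx=9,fy=9,interpolation=2))
cv2.imwrite("pics/r2t.png",cv2.resize(t["image"][170:240,240:330],None,fx=8,fy=8,interpolation=2))
E
```

```text
[536.1 -43.3   8. ] 8.19 [np.float64(80.5), np.float64(124.2)]
tcp in tray [  -0.  -155.2   46.3] [-0.4  0.5 -0.1]
[-2.64275724  0.01388451  0.14177922]
```

View pics/r2t.png

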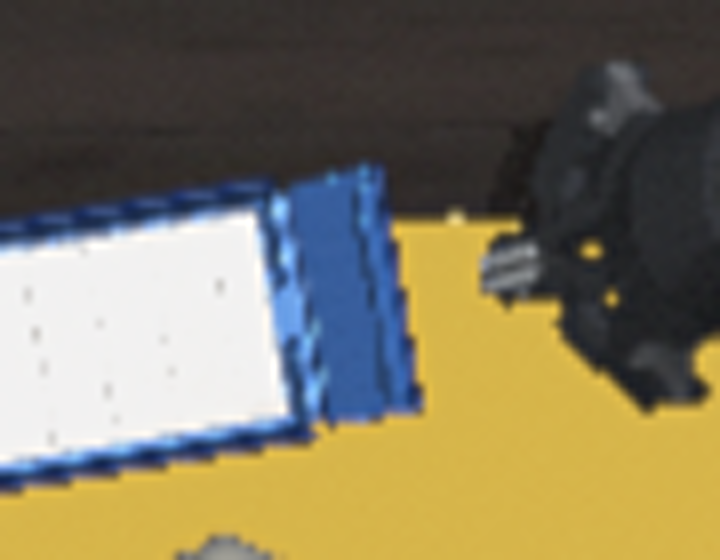

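View pics/r2s.png

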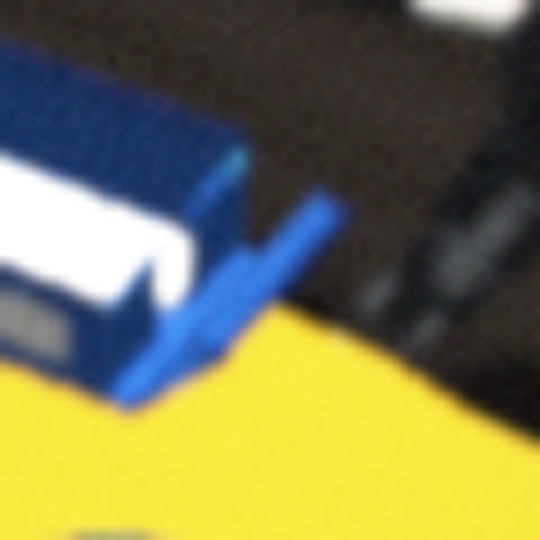

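```bash
python3 - <<'E'
from h import *
t=r.grab_frame("top");s=r.grab_frame("scene")
M,o=trayf((536.7,-47.5),np.radians(8.19))
print(fold(t,(290,206),M,o,1,-1,80))
print([((q-o)@M).round(1) for q in tri(t,[(287.5,191.2),(292.5,220.6)],s,[(288.3,208.3),(273.9,224.4)])[:,:3]])
S=r.sense();print(((S["eef_pos"]-o)@M).round(1))
E
```

```text
[0.86]
[array([  42.6, -113.2,   42.4]), array([ -45.8, -112.9,   46.1])]
[  -0.6 -151.7   45.9]
```

Emit:
arm_command:
  targets:
    - [0,-0.004,0.012,0,0,0]
    - [0,-0.007,0.01,0,0,0]
    - [0,-0.0066,0.01,0,0,0]
    - [0,0,0,0,0,0]
    - [0,-0.004,-0.0015,0,0,0]
    - [0,-0.0045,-0.001,0,0,0]
    - [0,-0.005,-0.0007,0,0,0]
    - [0,-0.0045,-0.0003,0,0,0]
    - [0,-0.0045,0,0,0,0]
    - [0,0,0,0,0,0]
    - [0,0,0,0,0,0]

```text
clock: 22.27
eef_pos: [550.0, -149.1, 39.0]
tcp_rot: [-2.641, 0.016, 0.141]
contact_force: [-0.2, 1.3, -0.2]
opening: -0.003
```

```bash
python3 - <<'E'
from h import *
t=r.grab_frame("top");c,y,l=padtop(t,(195,170,300,245));print(c.round(1),np.degrees(y).round(2),l)
show("r3",(536.7,-47.5),np.radians(8.19))
E
```

```text
[536.6 -47.2   8. ] 8.19 [np.float64(80.5), np.float64(132.2)]
tcp in tray [  -1.3 -102.6   38.8] [ 0.2  0.7 -0.4]
```

View pics/r3.png

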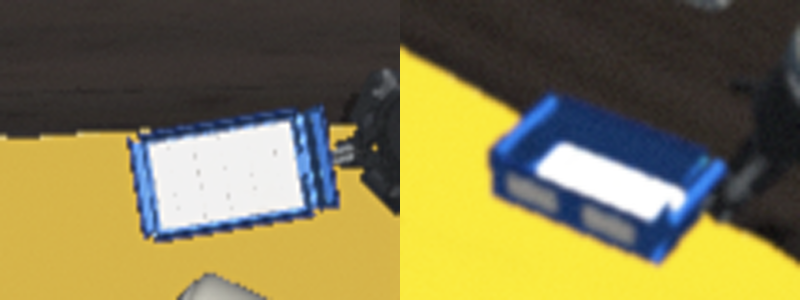

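Emit:
arm_command:
  targets:
    - [0,-0.004,0.001,0,0,0]
    - [0,-0.004,0.0015,0,0,0]
    - [0,-0.003,0.0015,0,0,0]
    - [0,-0.002,0.0005,0,0,0]
    - [0,-0.002,0.0005,0,0,0]
    - [0,0,0,0,0,0]
    - [0,0,0,0,0,0]

```text
clock: 23.0
eef_pos: [547.7, -133.5, 41.5]
tcp_rot: [-2.64, 0.017, 0.141]
contact_force: [-0.5, 0.1, -0.3]
opening: -0.001
```

```bash
python3 - <<'E'
from h import *
t=r.grab_frame("top");c,y,l=padtop(t,(195,170,300,245));print(c.round(1),np.degrees(y).round(2),l)
show("r4",c,y)
cv2.imwrite("pics/r4t.png",cv2.resize(t["image"][180:240,215:305],None,fx=8,fy=8,interpolation=2))
M,o=trayf(c,y)
print(proj(t,np.array([[0,-80,56.5],[0,-70,56.5],[0,-89,55.5]])@M.T+o).round(1).tolist())
E
```

```text
[536.1 -43.8   8. ] 8.19 [np.float64(80.5), np.float64(132.2)]
tcp in tray [ -1.4 -90.6  41.5] [ 0.4 -0.9  0.1]
[[278.0, 207.1], [274.6, 207.6], [281.0, 206.6]]
```

View pics/r4.png

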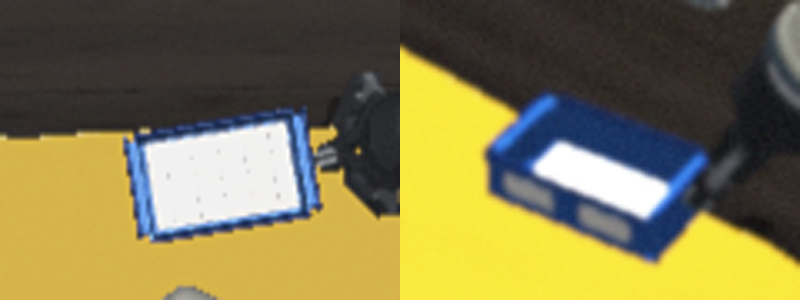

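View pics/r4t.png

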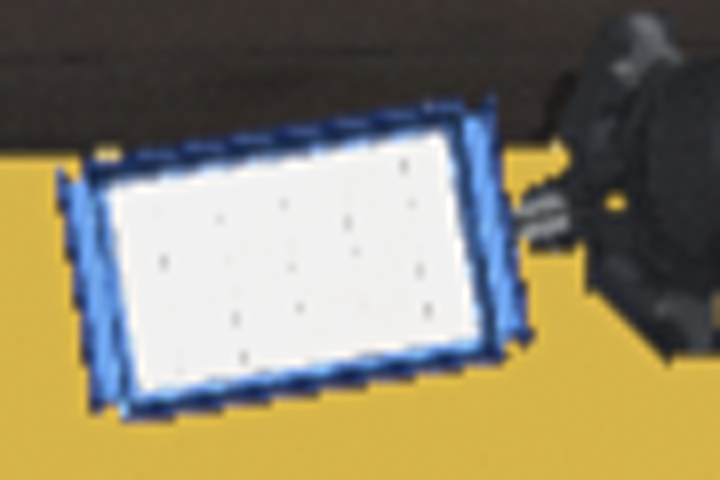

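Emit:
arm_command:
  targets:
    - [0,0.022,-0.012,0,0,0]
    - [0,-0.0144,-0.0263,0,0,0]
    - [0,-0.0144,-0.0263,0,0,0]
    - [0,-0.0144,-0.0263,-0.125,0,0]
    - [0,0,0,-0.125,0,0]
    - [0,0,0,-0.125,0,0.12]
    - [0,0,0,-0.125,0,0.12]
    - [0,0,0,0,0,0.12]
    - [0,0,0,0,0,0.12]
    - [0,0,0,0,0,0.12]
    - [0,0,0,0,0,0.12]
    - [0,0,0,0,0,0.12]
    - [0,0,0,0,0,0.12]
    - [0,0,0,0,0,0.12]
    - [0,0,0,0,0,0.12]
    - [0,0,0,0,0,0.12]
    - [0,0,0,0,0,0.12]
    - [0,0,0,0,0,0.12]
    - [0,0,0,0,0,0]
  fingers: 0.0854

```text
clock: 24.73
eef_pos: [552.6, -158.4, 131.3]
tcp_rot: [3.115, 0.074, -1.358]
contact_force: [-0.5, 0.6, -0.1]
opening: 1.003
```

```bash
python3 - <<'E'
from h import *
S=r.sense();print(S["eef_pos"],S["tcp_rot"],S["qpos"].round(2),S["opening"])
w=r.grab_frame("wrist");cv2.imwrite("pics/w13.png",w["image"])
d=np.array([425.5,-327.5,0])-S["eef_pos"]
print("tool-frame shift",(d@R.from_euler("xyz",S["tcp_rot"]).as_matrix()).round(1))
E
```

```text
[ 552.59504587 -158.40179785  131.30347493] [ 3.11464329  0.07387444 -1.3583029 ] [-0.31  0.42  1.78  0.06  1.    1.01] 1.0025185744302283
tool-frame shift [147.8 156.6 125. ]
```

View pics/w13.png

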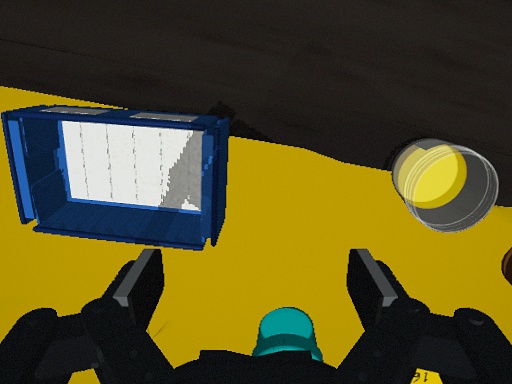

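```bash
python3 - <<'E'
from h import *
S=r.sense();A=R.from_euler("xyz",S["tcp_rot"]);B=R.from_euler("xyz",[np.pi,0,-1.428])
print((A.inv()*B).as_rotvec().round(3))
d=np.array([425.5,-327.5,131.3])-S["eef_pos"];print((d@B.as_matrix()).round(1))
E
```

```text
[0.029 0.073 0.078]
[149.3 149.9  -0. ]
```

Emit:
arm_command:
  targets:
    - [0,0,0,0.029,0.073,0.078]
    - [0.03,0.03,0,0,0,0]
    - [0.03,0.03,0,0,0,0]
    - [0.03,0.03,0,0,0,0]
    - [0.03,0.03,0,0,0,0]
    - [0.029,0.03,0,0,0,0]
    - [0,0,0,0,0,0]
    - [0,0,0,0,0,0]

```text
clock: 25.45
eef_pos: [425.7, -326.1, 131.5]
tcp_rot: [3.141, -0.0, -1.43]
contact_force: [-0.1, -1.3, -0.4]
opening: 0.998
```

```bash
python3 - <<'E'
from h import *
S=r.sense();print(S["eef_pos"],S["tcp_rot"],S["qpos"].round(2),S["opening"])
w=r.grab_frame("wrist");cv2.imwrite("pics/w14.png",w["image"])
print(proj(w,[[425.5,-327.5,62],[425.5,-293.5,62],[425.5,-361.5,62],[459.5,-327.5,62],[391.5,-327.5,62]]).round(0).tolist())
d=np.array([425.5,-327.5,25])-S["eef_pos"]
print("tool-frame shift",(d@R.from_euler("xyz",S["tcp_rot"]).as_matrix()).round(1))
E
```

```text
[ 425.69363599 -326.14821321  131.47632372] [ 3.14147713e+00 -2.45416696e-04 -1.42972349e+00] [-0.66  0.34  1.91 -0.    0.89  0.77] 0.9980406796128121
[[256.0, 203.0], [208.0, 196.0], [304.0, 209.0], [264.0, 155.0], [250.0, 245.0]]
tool-frame shift [  1.3   0.4 106.5]
```

View pics/w14.png

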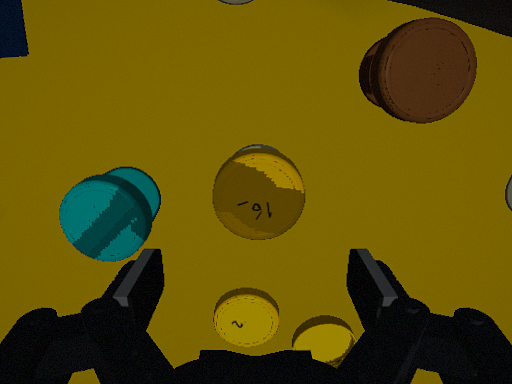

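```bash
python3 - <<'E'
from h import *
w=r.grab_frame("wrist")
h=cv2.cvtColor(w["image"],cv2.COLOR_BGR2HSV)
for z in (52,62): print(z,plane(w,[(258.5,195),(213,195),(304,195),(258.5,150),(258.5,240)],z).round(1).tolist())
print(w["xyz"])
t=r.grab_frame("top"); print(plane(t,[(349.2,247.2)],62).round(1))
E
```

```text
52 [[428.6, -327.7, 52.0], [424.0, -295.0, 52.0], [433.3, -360.4, 52.0], [461.5, -322.9, 52.0], [392.5, -332.9, 52.0]]
62 [[432.2, -327.0, 62.0], [427.8, -295.8, 62.0], [436.7, -358.3, 62.0], [463.6, -322.5, 62.0], [397.7, -332.1, 62.0]]
[ 508.05978861 -313.84846013  273.37084427]
[[ 425.4 -326.8   62. ]]
```

Emit:
arm_command:
  targets:
    - [0.0015,-0.002,0.03,0,0,0]
    - [0,0,0.03,0,0,0]
    - [0,0,0.025,0,0,0]
    - [0,0,0.013,0,0,0]
    - [0,0,0.005,0,0,0]
    - [0,0,0,0,0,0]
    - [0,0,0,0,0,0]

```text
clock: 26.18
eef_pos: [430.1, -325.3, 28.8]
tcp_rot: [-3.141, -0.0, -1.428]
contact_force: [-0.5, 0.2, 0.3]
opening: 1.002
```

Emit:
arm_command:
  targets:
    - [0,0,0,0,0,0]
    - [0,0,0,0,0,0]
    - [0,0,0,0,0,0]
    - [0,0,0,0,0,0]
    - [0,0,0,0,0,0]
    - [0,0,0,0,0,0]
  fingers: 0.05
  squeeze: 20

```text
clock: 26.68
eef_pos: [430.2, -326.3, 29.9]
tcp_rot: [-3.14, -0.002, -1.43]
contact_force: [0.6, 1.2, 6.1]
opening: 0.766
```

```bash
python3 - <<'E'
from h import *
S=r.sense();print(S["eef_pos"],S["tcp_rot"],S["opening"],S["contact_force"])
w=r.grab_frame("wrist");cv2.imwrite("pics/w15.png",w["image"])
s=r.grab_frame("scene");cv2.imwrite("pics/c1.png",cv2.resize(s["image"][220:320,240:360],None,fx=5,fy=5,interpolation=2))
E
```

```text
[ 430.21145799 -326.25951202   29.90888988] [-3.13974454e+00 -1.81323079e-03 -1.42975481e+00] 0.7658696506575544 [0.55864434 1.20201021 6.14170399]
```

View pics/w15.png

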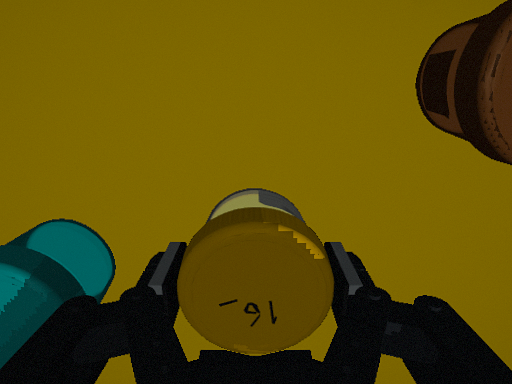

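View pics/c1.png

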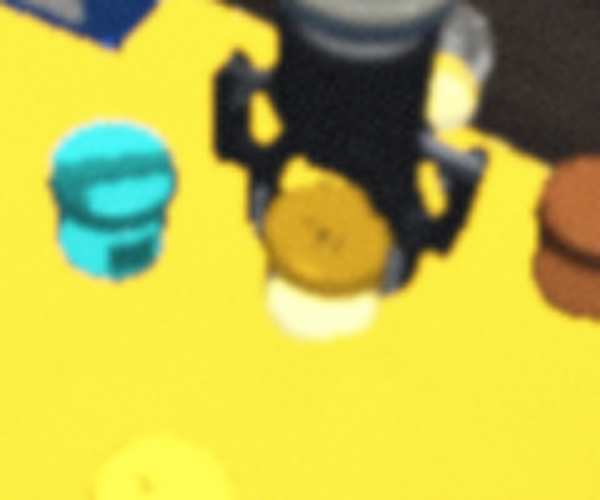

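Emit:
arm_command:
  targets:
    - [0,0,-0.005,0,0,0]
    - [0,0,-0.015,0,0,0]
    - [0,0,-0.03,0,0,0]
    - [0,0,-0.03,0,0,0]
    - [0,0,-0.02,0,0,0]
    - [0,0,0,0,0,0]
    - [0,0,0,0,0,0]

```text
clock: 27.37
eef_pos: [430.0, -326.4, 130.1]
tcp_rot: [-3.139, -0.003, -1.43]
contact_force: [0.0, -0.2, -0.7]
opening: 0.761
```

```bash
python3 - <<'E'
from h import *
S=r.sense();print(S["eef_pos"],S["tcp_rot"],S["opening"],S["contact_force"])
t=r.grab_frame("top");s=r.grab_frame("scene");c,y,l=padtop(t,(195,170,300,245));print(c.round(1),np.degrees(y).round(2),l)
cv2.imwrite("pics/c2.png",np.hstack([cv2.resize(s["image"][165:315,200:360],(400,375),interpolation=2),cv2.resize(t["image"][170:320,200:360],(400,375),interpolation=2)]))
d=np.r_[c[:2],S["eef_pos"][2]]-S["eef_pos"];B=R.from_euler("xyz",S["tcp_rot"]).as_matrix();print("to tray centre, tool frame",(d@B).round(1), "yaw err", S["tcp_rot"][2]+np.pi/2-y)
E
```

```text
[ 429.95022934 -326.3823107   130.106303  ] [-3.13930768e+00 -2.83364554e-03 -1.42960529e+00] 0.7607411330773307 [ 0.0071966  -0.17950678 -0.74820949]
[536.4 -43.5   8. ] 8.19 [np.float64(81.0), np.float64(132.7)]
to tray centre, tool frame [-265.1 -145.2   -0.4] yaw err -0.001803388881269713
```

View pics/c2.png

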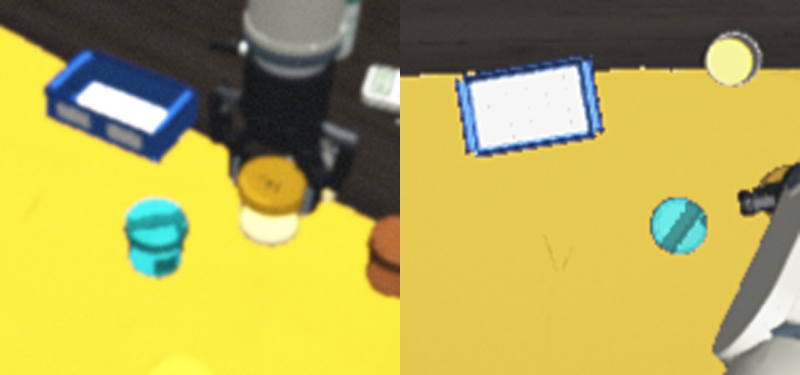

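Emit:
arm_command:
  targets:
    - [-0.02,-0.011,0,0,0,0]
    - [-0.033,-0.018,0,0,0,0]
    - [-0.033,-0.018,0,0,0,0]
    - [-0.033,-0.018,0,0,0,0]
    - [-0.033,-0.018,0,0,0,0]
    - [-0.033,-0.018,0,0,0,0]
    - [-0.033,-0.018,0,0,0,0]
    - [-0.033,-0.018,0,0,0,0]
    - [-0.014,-0.008,0,0,0,0]
    - [0,0,0,0,0,0]
    - [0,0,0,0,0,0]
    - [0,0,0,0,0,0]

```text
clock: 28.47
eef_pos: [534.5, -43.5, 127.3]
tcp_rot: [3.139, -0.0, -1.429]
contact_force: [0.2, -0.7, -0.7]
opening: 0.761
```

```bash
python3 - <<'E'
from h import *
S=r.sense();print(S["eef_pos"],S["tcp_rot"],S["opening"],S["contact_force"])
w=r.grab_frame("wrist");cv2.imwrite("pics/w16.png",w["image"])
s=r.grab_frame("scene")
cv2.imwrite("pics/c3.png",cv2.resize(s["image"][130:240,190:310],None,fx=5,fy=5,interpolation=2))
M,o=trayf((536.4,-43.5),np.radians(8.19));print(((S["eef_pos"]-o)@M).round(1))
E
```

```text
[534.49470146 -43.51360317 127.2813114 ] [ 3.13931221e+00 -1.74810055e-04 -1.42937947e+00] 0.7606116308532452 [ 0.17932704 -0.73458798 -0.69270929]
[ -1.9   0.3 127.3]
```

View pics/w16.png

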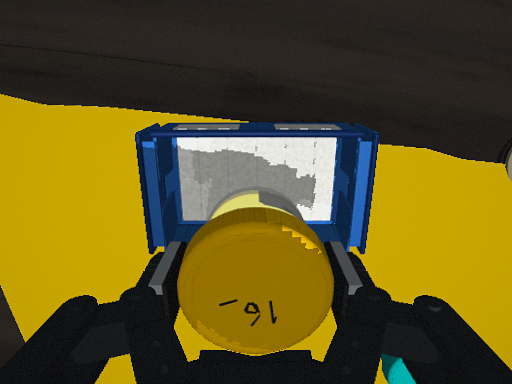

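View pics/c3.png

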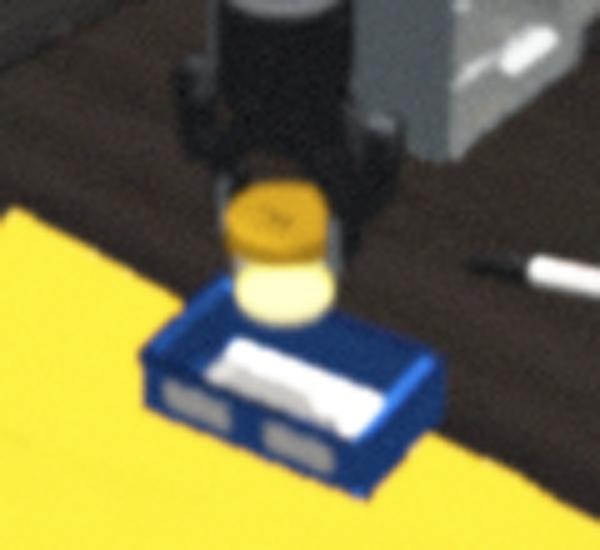

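```bash
python3 - <<'E'
from h import *
w=r.grab_frame("wrist");S=r.sense()
M,o=trayf((536.4,-43.5),np.radians(8.19))
m=cv2.cvtColor(w["image"],cv2.COLOR_BGR2HSV)
for z in (155,160): 
    P=(plane(w,[(256,280),(179,283),(333,283),(256,207),(256,353)],z)-o)@M; print(z,P.round(1).tolist())
print("far top",((plane(w,[(150,131),(365,133),(258,130)],56.5)-o)@M).round(1).tolist())
print("pad",((plane(w,[(174,139),(337,138),(332,221),(182,221)],8)-o)@M).round(1).tolist())
print("body bottom scene/wrist", ((plane(w,[(256,187)],98)-o)@M).round(1))
E
```

```text
155 [[1.2, -1.1, 155.0], [-0.4, 31.2, 155.0], [-0.6, -33.3, 155.0], [33.9, -1.2, 155.0], [-38.8, -1.0, 155.0]]
160 [[4.7, -1.1, 160.0], [3.2, 29.8, 160.0], [3.0, -31.9, 160.0], [36.0, -1.1, 160.0], [-33.6, -1.0, 160.0]]
far top [[48.0, 68.6, 56.5], [46.2, -73.7, 56.5], [48.1, -2.8, 56.5]]
pad [[33.8, 65.2, 8.0], [34.1, -67.5, 8.0], [-39.8, -68.7, 8.0], [-39.3, 64.1, 8.0]]
body bottom scene/wrist [[22.7 -1.3 98. ]]
```

Emit:
arm_command:
  targets:
    - [0,-0.002,0.02,0,0,0]
    - [0,0,0.02,0,0,0]
    - [0,0,0.01,0,0,0]
    - [0,0,0,0,0,0]
    - [0,0,0,0,0,0]

```text
clock: 29.03
eef_pos: [537.0, -43.2, 78.1]
tcp_rot: [3.14, -0.0, -1.43]
contact_force: [0.3, -0.3, -0.3]
opening: 0.76
```

```bash
python3 - <<'E'
from h import *
S=r.sense();print(S["eef_pos"],S["opening"],S["contact_force"])
w=r.grab_frame("wrist");cv2.imwrite("pics/w17.png",w["image"])
s=r.grab_frame("scene")
cv2.imwrite("pics/c4.png",cv2.resize(s["image"][130:240,190:310],None,fx=5,fy=5,interpolation=2))
E
```

```text
[536.9905316  -43.23787987  78.06496441] 0.7596876961474636 [ 0.34369068 -0.29127198 -0.29466591]
```

View pics/w17.png

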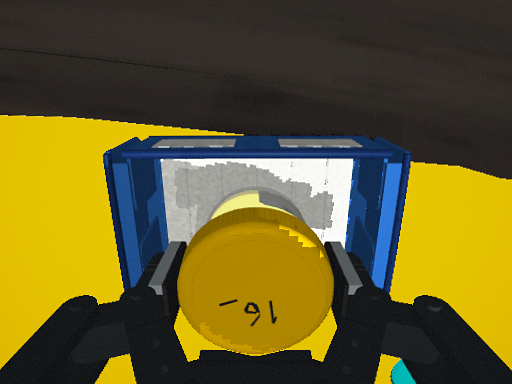

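View pics/c4.png

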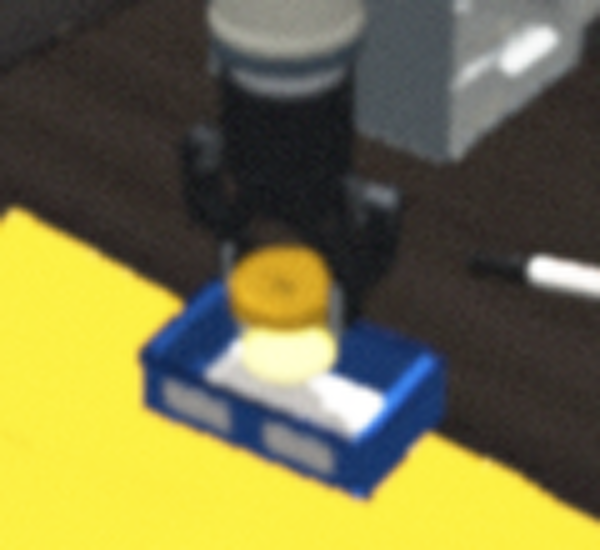

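Emit:
arm_command:
  targets:
    - [0,0,0.01,0,0,0]
    - [0,0,0.01,0,0,0]
    - [0,0,0.01,0,0,0]
    - [0,0,0.005,0,0,0]
    - [0,0,0.002,0,0,0]
    - [0,0,0.001,0,0,0]
    - [0,0,0,0,0,0]
    - [0,0,0,0,0,0]

```text
clock: 29.8
eef_pos: [537.7, -42.7, 40.4]
tcp_rot: [-3.141, -0.0, -1.43]
contact_force: [-0.2, -0.3, -0.8]
opening: 0.762
```

Emit:
arm_command:
  targets:
    - [0,0,0.001,0,0,0]
    - [0,0,0,0,0,0]

```text
clock: 29.97
eef_pos: [537.7, -42.8, 39.5]
tcp_rot: [-3.141, -0.0, -1.43]
contact_force: [0.8, -0.6, -0.3]
opening: 0.759
```

Emit:
arm_command:
  targets:
    - [0,0,0.001,0,0,0]
    - [0,0,0,0,0,0]

```text
clock: 30.13
eef_pos: [537.5, -42.7, 38.3]
tcp_rot: [-3.142, -0.0, -1.43]
contact_force: [-0.7, -0.1, -1.0]
opening: 0.76
```

Emit:
arm_command:
  targets:
    - [0,0,0.001,0,0,0]
    - [0,0,0,0,0,0]

```text
clock: 30.3
eef_pos: [537.7, -42.8, 37.9]
tcp_rot: [-3.141, -0.0, -1.43]
contact_force: [-2.0, -0.3, 7.0]
opening: 0.762
```

Emit:
arm_command:
  targets:
    - [0,0,0.001,0,0,0]
    - [0,0,0,0,0,0]

```text
clock: 30.47
eef_pos: [537.8, -42.8, 37.7]
tcp_rot: [-3.141, -0.001, -1.43]
contact_force: [-5.2, -0.5, 18.6]
opening: 0.761
```

```bash
python3 - <<'E'
from h import *
S=r.sense();print(S["eef_pos"],S["opening"],S["contact_force"])
s=r.grab_frame("scene")
cv2.imwrite("pics/c5.png",cv2.resize(s["image"][130:240,190:310],None,fx=5,fy=5,interpolation=2))
E
```

```text
[537.82666724 -42.83593087  37.7115086 ] 0.760933302474166 [-5.22335728 -0.53414994 18.5978753 ]
```

View pics/c5.png

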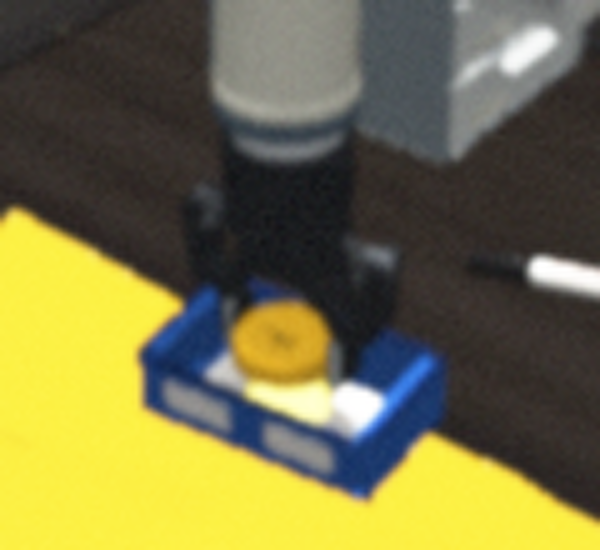

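Emit:
arm_command:
  targets:
    - [0,0,-0.001,0,0,0]
    - [0,0,0,0,0,0]

```text
clock: 30.68
eef_pos: [537.9, -42.8, 37.9]
tcp_rot: [-3.141, -0.001, -1.43]
contact_force: [-0.5, 0.1, 9.0]
opening: 0.757
```

Emit:
arm_command:
  targets:
    - [0,0,0,0,0,0]
    - [0,0,0,0,0,0]
    - [0,0,0,0,0,0]
    - [0,0,0,0,0,0]
    - [0,0,0,0,0,0]
  fingers: 0.082

```text
clock: 31.1
eef_pos: [537.4, -42.7, 37.1]
tcp_rot: [3.141, -0.0, -1.43]
contact_force: [0.3, -0.6, 0.2]
opening: 0.962
```

```bash
python3 - <<'E'
from h import *
S=r.sense();print(S["eef_pos"],S["opening"],S["contact_force"])
w=r.grab_frame("wrist");cv2.imwrite("pics/w18.png",w["image"])
E
```

```text
[537.35498533 -42.74847778  37.07089057] 0.9622003788703114 [ 0.31162482 -0.64600042  0.15703212]
```

View pics/w18.png

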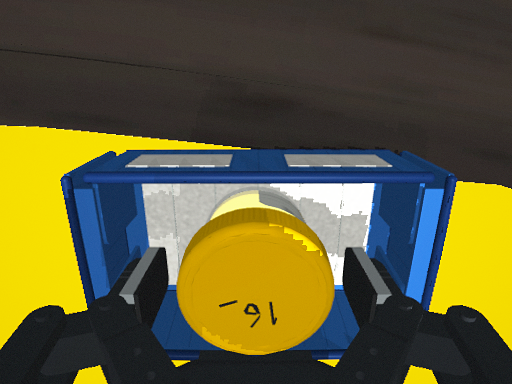

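Released, clear of the lid on both sides. I'll lift straight up and then move aside for a final check.

Emit:
arm_command:
  targets:
    - [0,0,-0.005,0,0,0]
    - [0,0,-0.01,0,0,0]
    - [0,0,-0.02,0,0,0]
    - [0,0,-0.03,0,0,0]
    - [0,0,-0.04,0,0,0]
    - [0,0,-0.04,0,0,0]
    - [0,0.03,0,0,0,0]
    - [0,0.04,0,0,0,0]
    - [0,0.04,0,0,0,0]
    - [0,0.03,0,0,0,0]
    - [0,0,0,0,0,0]
    - [0,0,0,0,0,0]

```text
clock: 32.15
eef_pos: [397.9, -62.6, 183.3]
tcp_rot: [-3.14, -0.001, -1.43]
contact_force: [0.8, -0.2, 0.0]
opening: 0.965
```

```bash
python3 - <<'E'
from h import *
S=r.sense();print(S["eef_pos"],S["opening"],S["contact_force"])
w=r.grab_frame("wrist");cv2.imwrite("pics/w19.png",w["image"])
t=r.grab_frame("top");s=r.grab_frame("scene")
cv2.imwrite("pics/e1.png",np.hstack([cv2.resize(s["image"][165:245,200:290],(400,355),interpolation=2),cv2.resize(t["image"][170:250,200:290],(400,355),interpolation=2)]))
cv2.imwrite("pics/e_scene.png",s["image"])
E
```

```text
[397.90923137 -62.55559356 183.3236665 ] 0.964698341319442 [ 0.84024702 -0.23014269  0.03094432]
```

View pics/e1.png

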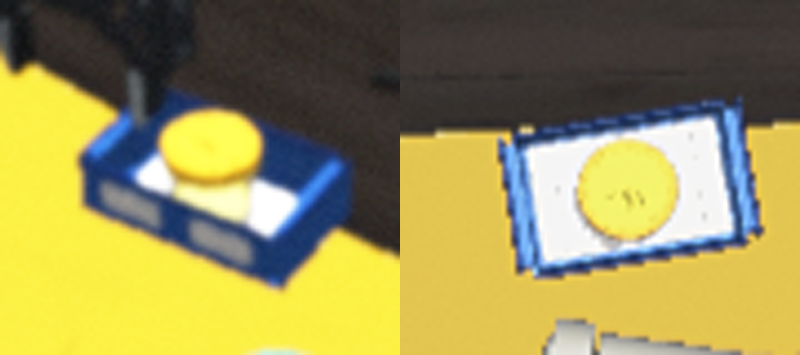

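View pics/w19.png

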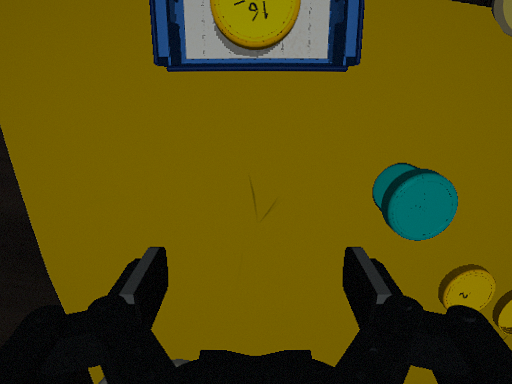

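View pics/e_scene.png

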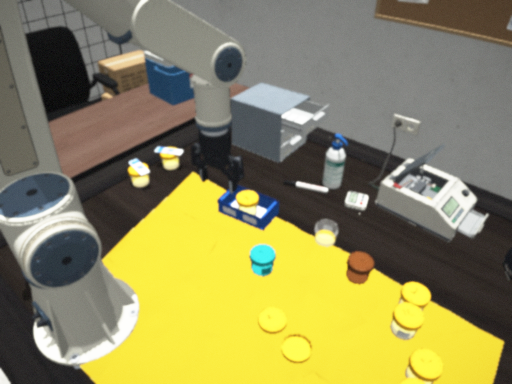

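```bash
python3 - <<'E'
from h import *
t=r.grab_frame("top")
M,o=trayf((536.4,-43.5),np.radians(8.19))
u=lambda a,b:(200+(a-400)*.225,170+b*.2254)
print("lid",((plane(t,[u(628,190)],70)-o)@M).round(1))
P=(plane(t,[u(512,205),u(748,170),u(640,260),u(625,120)],56.5)-o)@M
print("left,right,near,far top edges",P.round(1).tolist(),"sep",P[0,1]-P[1,1],P[3,0]-P[2,0])
cv2.imwrite("pics/e2.png",cv2.resize(t["image"][180:240,215:285],None,fx=10,fy=10,interpolation=2))
a=cv2.imread("pics/scene0.png").astype(int);b=r.grab_frame("scene")["image"].astype(int)
for n,(x0,y0,x1,y1) in dict(open=(310,212,345,248),tested=(120,140,190,195),marker=(285,175,332,197)).items(): print(n,np.abs(a-b)[y0:y1,x0:x1].mean().round(1))
E
```

```text
lid [[-4.7  0.1 70. ]]
left,right,near,far top edges [[-1.3, 77.1, 56.5], [-4.1, -80.5, 56.5], [-51.0, -0.2, 56.5], [42.1, -5.8, 56.5]] sep 157.64432527071574 93.0755807106332
open 7.8
tested 6.5
marker 7.0
```

View pics/e2.png

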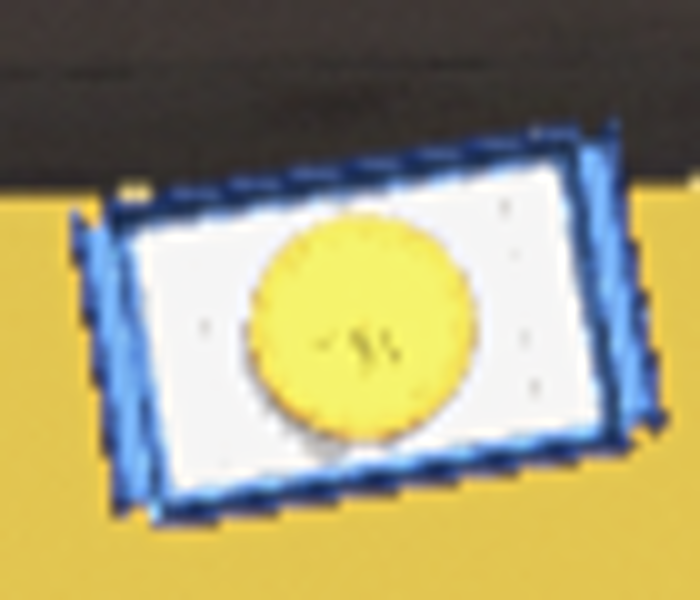

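```bash
python3 - <<'E'
from rig import r
print(r.sign_off())
E
```

```text
the job is handed in; nothing more can be done
None
```

I made up the tray, set the sample cup upright on its floor and handed the job in at about 32 s of the 72 s allowed. No verdict was reported. I folded the near side first, then the far side, then the left and right ends, each upright to its stop.

**What the last checks showed:**
- **Walls:** in the top view the near and far top edges were 93 mm apart (90–95 expected). The ends were 158 mm apart (about 160 expected). All four therefore look upright with the lips turned in over the flaps.
- **Cup:** it touched the floor at the expected height (7 N, then 19 N, on the wrist). I let it go there and it stands within 1 mm of midway between the walls.
- **Other items:** the open cup, tested cups, cassettes and marker look unmoved in the scene picture. I compared them only by eye and by rough pixel differences, and did not measure their positions.

**What went wrong or disagreed:**
- **Tray slid:** my first straight pushes moved the tray instead of folding it fully. It ended about 20 mm nearer the robot and 17 mm to the right of its start. Following the fold's arc with a tilted finger fixed this.
- **Camera mismatch:** the wrist and top cameras disagreed by about 3–6 mm on the cup's position. The top camera also gave about 5 mm between the floor centre and the middle of the wall tops. I took values in between, well within the tolerances.

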